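# Sort the lab bench glassware into its trays

### The arm

A 6-joint arm with a two-finger parallel gripper is mounted at the origin on the work surface. World frame = base frame: x ahead of the robot, y to its left, z up, the work surface at z = 0. Lengths are in m, angles in rad, forces in N, time in s.
With the tool pointing down it reaches from about 0.225 to 0.875 m from the base axis. Payload 3.4 kg.
Tool frame: the origin (TCP) lies between the finger pads; the fingertips stand 11 mm ahead of it and the grasp point (between the pads) lies 8 mm behind it (tips_ahead is the distance from the TCP to the fingertips, in m); z points along the fingers, x is the direction in which the jaws open and shut, and the axes are right-handed (so a half turn about z gives the same grasp; the last joint's range is limited). The gripper opens to 85 mm and grips with 20 to 120 N. Pads are 22 mm wide; open, the fingers measure 114 mm over their backs; the gripper's body (76 mm by 85 mm) begins 54 mm behind the grasp point. The pads swing forward as they close: fully open they stand 13 mm farther back than shut.
Start: joints at [1.13, 0.276, 1.505, -0, 1.361, -0.121], TCP at [0.181, 0.546, 0.242] pointing down, gripper open.
Joint ranges: [-2.89, 2.89], [-0.75, 2.08], [0.22, 2.7], [-1.18, 4.32], [0.11, 2.71], [-2.7, 2.7]. Speed limits (rad/s): [2.57, 2.57, 3.14, 3.14, 3.14, 3.14].

### API

Orientations are given as a unit quaternion [w, x, y, z].
In Python, from rig import get_state, get_image, sign_off, masks_of, tips_ahead gives the robot as it stands.
- The arm moves only by the tool play_rows, never from a script. Its argument "series" is a list of rows, each an object of numbers: "fingers": the closure, from -1 (fully open) to 1 (shut); "dx", "dy", "dz": the shift along the world's x, y, z in mm; "turn": the turn about the world's z in rad. A call has 1 to 20 rows; each row shifts and turns the pose as measured when the row begins; what a row does not reach is not made up. A row lasts 1/12 s, in which the tool goes at most 41.7 mm and 7.16 degrees, less where a joint would pass 70% of its speed; a pose out of reach is approached as far as the arm can. A call with a gripper value outside its range is refused whole. The fingers move at their own pace and stop on an object; "squeeze" is the grip in N (left out, the last holds). Time passes only in rows, so rows that do not move let the fingers close. It gives the time, the measured TCP pose, the force and the opening at its end, in the units of the state.
- get_state(): the state, without advancing time (a new reading comes with each control period).
- get_image(name): name is "side" or "top" or "wrist"; returns a dict with "pixels" (480x640x3 uint8, red, green, blue), "vfov" (degrees; the focal length in pixels is half the picture's height over the tangent of half this angle, whatever the lens; pixels are square), "cx", "cy" (the principal point, pixels), "rvec" (rotation vector, rad) and "tvec" (3), from world to camera coordinates, as OpenCV has them; the wrist camera has in their place "hand_eye" (4x4, takes a point from camera to tool coordinates, whose origin is the TCP and whose axes are the tool frame's). Camera axes: x right, y down, z forward; pixel columns grow to the right and rows downward; lengths in m; the calibration is good to about 2 mm. A picture is of the moment at which its call begins: read the wrist's pose just before it. There is no depth.
- sign_off(): hands the job in, once; it reports no verdict.
Trained networks look in a picture, given as the dict that the camera call returned (one of the last four; its "shot" number tells which), for a name from the list of things; names that differ only in an ending like _2 or _b are one class to them, and where a whole thing is asked for, a point or a joint stands for the part that bears it (a point fixed in the world has none). Each returns a list of dicts, best first, with "p" (0 to 1); they miss things now and then, are a little off and sometimes report something else, mostly with a low value. They report only what shows in the picture. A call takes as long as a camera call. They do not tell look-alikes from the thing itself.
- masks_of(picture, label): "region" (480x640 bool, what is visible of it) and "xy" ([column, row] in pixels, amid what is visible of it).
The state is a dict: "clock": time; "qpos": joint angles; "qd": joint speeds; "effort": joint torques, N m; "position": TCP position; "ee_rot": TCP orientation; "contact_force": force on the tool from outside, world axes, zero at the start; "moment": the same for the moment, N m; "width": finger opening in m.
Only numpy, scipy, OpenCV 4.12 (cv2) and the standard library are available. Lean on these libraries where they do the work, as an engineer would, in place of code of your own. Each camera call takes 0.05 s, during which the arm holds its last target. There are 200 camera calls.

### The job

Put the things standing about on the lab bench away: the two blue-capped bottles into the blue tray, the two orange-lidded jars into the orange tray and the flask with the green stopper into the green tray, each standing upright on the floor of a bay of its own. Set them down gently rather than dropping them, do not tip any of them over, and leave the tube rack and the wash bottle where they are.

Things in the scene. Friction and masses are not known exactly. Their poses are not given: they have to be found in the camera images.
- bottle_a: One of two identical small reagent bottles (a): round, standing, 92 mm tall, milky glass body 48 mm in diameter up to 56 mm height with a paper label, then a shoulder; blue screw cap 40 mm in diameter from 65 to 92 mm height. About 0.12 kg. Origin at the centre of its underside, z up.
- jar_a: One of two identical specimen jars (a): round, squat, standing, 62 mm tall, cream body 48 mm in diameter up to 44 mm height, orange lid 52 mm in diameter from 44 to 62 mm height. About 0.09 kg. Origin at the centre of its underside, z up.
- bottle_b: One of two identical small reagent bottles (b): round, standing, 92 mm tall, milky glass body 48 mm in diameter up to 56 mm height with a paper label, then a shoulder; blue screw cap 40 mm in diameter from 65 to 92 mm height. About 0.12 kg. Origin at the centre of its underside, z up.
- jar_b: One of two identical specimen jars (b): round, squat, standing, 62 mm tall, cream body 48 mm in diameter up to 44 mm height, orange lid 52 mm in diameter from 44 to 62 mm height. About 0.09 kg. Origin at the centre of its underside, z up.
- flask: Small conical flask, pale blue-green glass, standing: base 52 mm in diameter narrowing from 6 mm height to a neck 22 mm in diameter at 48 mm height (lip 27 mm at 60 to 64 mm); closed by a green stopper 26 mm in diameter from 64 to 90 mm height; 90 mm tall in all. About 0.09 kg. Origin at the centre of its underside, z up.
- tray_blue: Blue open plastic tray fixed to the bench: 80 mm along its x, 154 mm along its y, 24 mm tall; walls 4 mm, floor 4 mm thick. One cross wall, 21 mm tall and 4 mm thick, at y = 0 makes two equal bays, each about 72 x 71 mm inside, centred 37.5 mm either side of the middle along the tray's y. Origin at the centre of its underside on the bench, z up.
- tray_orange: Orange open plastic tray fixed to the bench: 80 mm along its x, 154 mm along its y, 24 mm tall; walls 4 mm, floor 4 mm thick. One cross wall, 21 mm tall and 4 mm thick, at y = 0 makes two equal bays, each about 72 x 71 mm inside, centred 37.5 mm either side of the middle along the tray's y. Origin at the centre of its underside on the bench, z up.
- tray_green: Green open plastic tray fixed to the bench: 80 mm along its x, 154 mm along its y, 24 mm tall; walls 4 mm, floor 4 mm thick. One cross wall, 21 mm tall and 4 mm thick, at y = 0 makes two equal bays, each about 72 x 71 mm inside, centred 37.5 mm either side of the middle along the tray's y. Origin at the centre of its underside on the bench, z up.
- tube_rack: Bystander: white tube rack standing on the bench, 160 mm along its x, 70 mm along its y, 55 mm tall, with five yellow-capped tubes stuck in it that reach 97 mm height (all one piece, 0.6 kg, loose). Origin at the centre of its underside.
- wash_bottle: Bystander: white wash bottle with red cap and red bent spout, 68 mm in diameter, 153 mm tall, loose, 0.35 kg. The spout reaches 48 mm out along its -x. Origin at the centre of its underside.
Not all that is in view belongs to the job. Leave any brown or purple look-alike of the jar_a alone.

How it is judged:
At the end, for the whole second after the job is handed in: Each blue-capped bottle stands in its own bay of the blue tray, each orange-lidded jar in its own bay of the orange tray, the flask in a bay of the green tray: centre 15 to 60 mm from the tray's middle along y, within 20 mm in x, underside under 10 mm high, upright within 0.12 rad, still (((y of bottle_a in the frame of tray_blue between 0.015 and 0.06 m and x of bottle_a in the frame of tray_blue between -0.02 and 0.02 m and z of bottle_a in the frame of tray_blue between 0 and 0.01 m and y of bottle_b in the frame of tray_blue between -0.06 and -0.015 m and x of bottle_b in the frame of tray_blue between -0.02 and 0.02 m and z of bottle_b in the frame of tray_blue between 0 and 0.01 m) or (y of bottle_a in the frame of tray_blue between -0.06 and -0.015 m and x of bottle_a in the frame of tray_blue between -0.02 and 0.02 m and z of bottle_a in the frame of tray_blue between 0 and 0.01 m and y of bottle_b in the frame of tray_blue between 0.015 and 0.06 m and x of bottle_b in the frame of tray_blue between -0.02 and 0.02 m and z of bottle_b in the frame of tray_blue between 0 and 0.01 m)) and ((y of jar_a in the frame of tray_orange between 0.015 and 0.06 m and x of jar_a in the frame of tray_orange between -0.02 and 0.02 m and z of jar_a in the frame of tray_orange between 0 and 0.01 m and y of jar_b in the frame of tray_orange between -0.06 and -0.015 m and x of jar_b in the frame of tray_orange between -0.02 and 0.02 m and z of jar_b in the frame of tray_orange between 0 and 0.01 m) or (y of jar_a in the frame of tray_orange between -0.06 and -0.015 m and x of jar_a in the frame of tray_orange between -0.02 and 0.02 m and z of jar_a in the frame of tray_orange between 0 and 0.01 m and y of jar_b in the frame of tray_orange between 0.015 and 0.06 m and x of jar_b in the frame of tray_orange between -0.02 and 0.02 m and z of jar_b in the frame of tray_orange between 0 and 0.01 m)) and ((y of flask in the frame of tray_green between 0.015 and 0.06 m and x of flask in the frame of tray_green between -0.02 and 0.02 m and z of flask in the frame of tray_green between 0 and 0.01 m) or (y of flask in the frame of tray_green between -0.06 and -0.015 m and x of flask in the frame of tray_green between -0.02 and 0.02 m and z of flask in the frame of tray_green between 0 and 0.01 m)) and angle between each of bottle_a, bottle_b, jar_a, jar_b, flask's own z axis and vertical below 0.12 rad and linear speed of each of bottle_a, bottle_b, jar_a, jar_b, flask below 0.02 m/s); the robot touches nothing.
It fails at once if a thing is dropped or slammed into its tray: over its tray, underside below 40 mm, moving faster than 0.6 m/s (a fall of about 18 mm) ((horizontal distance between bottle_a and tray_blue below 0.08 m and height (world z) of bottle_a below 0.04 m and linear speed of bottle_a above 0.6 m/s) or (horizontal distance between bottle_b and tray_blue below 0.08 m and height (world z) of bottle_b below 0.04 m and linear speed of bottle_b above 0.6 m/s) or (horizontal distance between jar_a and tray_orange below 0.08 m and height (world z) of jar_a below 0.04 m and linear speed of jar_a above 0.6 m/s) or (horizontal distance between jar_b and tray_orange below 0.08 m and height (world z) of jar_b below 0.04 m and linear speed of jar_b above 0.6 m/s) or (horizontal distance between flask and tray_green below 0.08 m and height (world z) of flask below 0.04 m and linear speed of flask above 0.6 m/s)).
It fails at once if the tube rack or the wash bottle is shifted by more than 20 mm or tipped (distance of any of tube_rack, wash_bottle from where it was at the start of the episode above 0.02 m or angle between any of tube_rack, wash_bottle's own z axis and vertical above 0.3 rad).
It fails at once if one of the five things is tipped over (more than 60 degrees) (angle between any of bottle_a, bottle_b, jar_a, jar_b, flask's own z axis and vertical above 1.05 rad).
It also fails if it takes over 128 s, if anything falls off the work surface, if the arm or the gripper's body presses on something with over 40 N, if the wrist force passes 120 N, or if a joint passes its speed limit or range.

## Working session

There is one attempt and no reset: what is moved stays moved. The work goes in short steps, Python scripts to look and compute and a tool call to move; the robot and the scene stay as the last step left them, time stands still between calls to the robot, and variables do not carry over. Pictures are saved under pics/ and viewed, about 12 in all and at most 16, crops included, and the job is handed in when it is done.

Besides the shell and the picture viewer there is one more tool, called after "Emit:" as name([rows], argument=value, ...), one row to a line, values as JSON. play_rows: Moves the arm, as the interface text tells. Its arguments: {"type":"object","properties":{"series":{"type":"array"},"squeeze":{"type":"number"}},"required":["series"]}

```bash
mkdir -p pics; cat > h.py <<'E'
import numpy as np, cv2
from rig import *
from scipy.spatial.transform import Rotation as R
def ray(im,uv,st=None):
    f=240/np.tan(np.radians(im["vfov"])/2)
    d=np.array([(uv[0]-im["cx"])/f,(uv[1]-im["cy"])/f,1.])
    if "hand_eye" in im:
        H=np.array(im["hand_eye"]);q=st["ee_rot"];Rt=R.from_quat([q[1],q[2],q[3],q[0]]).as_matrix()
        return Rt@H[:3,3]+np.array(st["position"]),Rt@H[:3,:3]@d
    Rc=cv2.Rodrigues(np.array(im["rvec"],float))[0]
    return -Rc.T@np.ravel(im["tvec"]),Rc.T@d
def at(im,uv,z,st=None):
    o,d=ray(im,uv,st);return o+d*(z-o[2])/d[2]
def save(im,n): cv2.imwrite(f"pics/{n}.png",im["pixels"][:,:,::-1])
E
python3 - <<'E'
from h import *
print(get_state())
for n in("top","side"):
    im=get_image(n);save(im,n+"0");print(n,{k:v for k,v in im.items() if k!="pixels"})
    print("cam",ray(im,(320,240)))
    for l in("bottle_a","jar_a","flask","tray_blue","tray_orange","tray_green","tube_rack","wash_bottle"):
        for m in masks_of(im,l):
            r=m["region"];ys,xs=np.where(r)
            print(l,round(m["p"],2),np.round(m["xy"]),r.sum(),(xs.min(),xs.max(),ys.min(),ys.max()) if len(xs) else "",np.round(at(im,m["xy"],0.05)[:2],3))
E
```

```text
{'clock': 0.0, 'qpos': array([ 1.12999386e+00,  2.76611457e-01,  1.50615479e+00, -1.59431594e-06,
        1.36070963e+00, -1.21009203e-01]), 'qd': array([-0.00263403, -0.00069946,  0.0011715 ,  0.00156987,  0.00074639,
        0.00101259]), 'effort': array([ 1.58296280e-04, -4.16775155e+01, -2.45802605e+01, -1.85791937e-04,
        1.12194935e-02,  1.92972124e-05]), 'position': array([0.18054959, 0.54536938, 0.24142169]), 'ee_rot': array([ 4.55823165e-04,  8.10669116e-01,  5.85503798e-01, -8.23929774e-04]), 'contact_force': array([-0.38185732, -0.54964368, -0.2335475 ]), 'moment': array([-0.0537293 , -0.01080822,  0.02835979]), 'width': 0.08519354279272734}
top {'vfov': 45.14943261370693, 'cx': 311.06402973128377, 'cy': 243.45624244844325, 'rvec': array([ 2.19009718, -2.19761229,  0.10746833]), 'tvec': array([-0.01957764,  0.47620573,  1.12724833]), 'shot': 1}
cam (array([0.39009619, 0.00489847, 1.16001937]), array([ 0.0810215 , -0.03828381, -0.99611512]))
bottle_a 0.76 [422. 264.] 623 (np.int64(406), np.int64(437), np.int64(254), np.int64(278)) [ 0.433 -0.235]
bottle_a 0.62 [183. 25
[... 2431 characters left out ...]
64(272), np.int64(258), np.int64(297)) [ 0.359 -0.125]
flask 0.85 [269. 212.] 535 (np.int64(261), np.int64(282), np.int64(188), np.int64(227)) [0.448 0.083]
tray_blue 0.95 [402. 296.] 3221 (np.int64(364), np.int64(445), np.int64(264), np.int64(334)) [ 0.58  -0.272]
tray_orange 0.64 [359. 225.] 1659 (np.int64(339), np.int64(382), np.int64(202), np.int64(249)) [ 0.611 -0.042]
tray_green 0.91 [316. 182.] 1204 (np.int64(295), np.int64(334), np.int64(164), np.int64(201)) [0.594 0.163]
wash_bottle 0.92 [221. 154.] 1227 (np.int64(204), np.int64(237), np.int64(119), np.int64(178)) [0.418 0.41 ]
wash_bottle 0.6 [268. 208.] 527 (np.int64(260), np.int64(279), np.int64(188), np.int64(226)) [0.451 0.101]
```

View pics/top0.png

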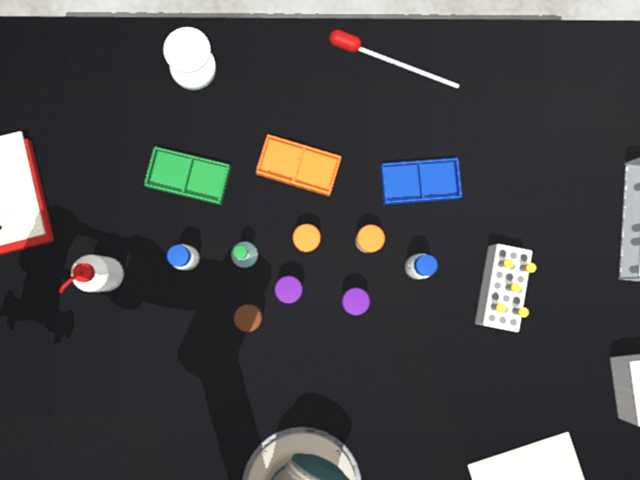

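View pics/side0.png

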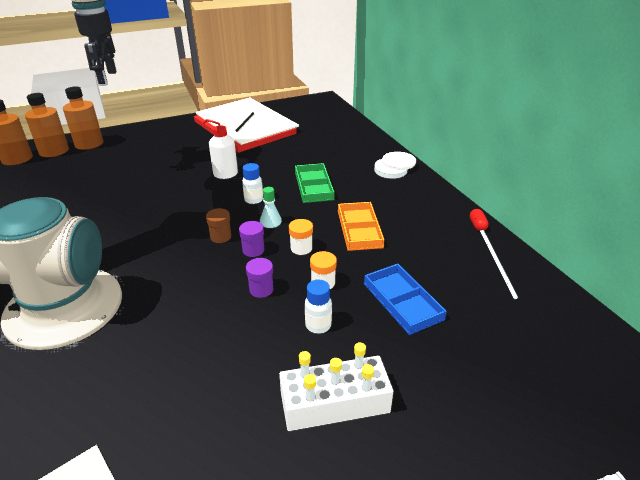

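Top view: orange jars at (307,238) and (370,239), blue caps at (178,256) and (426,265), green stopper at (240,253); the brown and purple jars are decoys. I'll measure by colour next.

```bash
cat > meas.py <<'E'
from h import *
import rig
print("tips",rig.tips_ahead() if callable(rig.tips_ahead) else rig.tips_ahead)
st=get_state();q=st["ee_rot"];X=R.from_quat([q[1],q[2],q[3],q[0]]).as_matrix()
print("toolx yaw",np.arctan2(X[1,0],X[0,0]),"z",X[:,2])
HUE=dict(blue=(100,130),orange=(8,22),green=(45,80))
def blobs(im,c,mn=60):
    h=cv2.cvtColor(im["pixels"],cv2.COLOR_RGB2HSV);a,b=HUE[c]
    m=cv2.inRange(h,(a,110,60),(b,255,255))
    m=cv2.morphologyEx(m,cv2.MORPH_CLOSE,np.ones((3,3)))
    n,l,s,ce=cv2.connectedComponentsWithStats(m)
    return [(s[i],ce[i],(l==i)) for i in range(1,n) if s[i][4]>=mn]
if __name__=="__main__":
    ims={n:get_image(n) for n in("top","side")}
    for c in HUE:
        for n,im in ims.items():
            for s,ce,m in blobs(im,c):
                if s[4]>1000 :
                    cn=cv2.findContours(m.astype(np.uint8),0,2)[0];b=cv2.boxPoints(cv2.minAreaRect(np.vstack(cn)))
                    P=np.array([at(im,p,.024)[:2] for p in b])
                    if n=="top":
                        e=P[1]-P[0];g=P[2]-P[1]
                        e,g=(e,g) if np.hypot(*e)>np.hypot(*g) else (g,e)
                        print(c,"TRAY",n,P.mean(0).round(4),"len",np.hypot(*e).round(3),np.hypot(*g).round(3),"yaw long",np.arctan2(e[1],e[0]).round(3))
                    else: print(c,"TRAY",n,s)
                else:
                    z=dict(blue=.085,orange=.058,green=.083)[c] if n=="top" else dict(blue=.0785,orange=.053,green=.077)[c]
                    a=2*np.sqrt(s[4]/np.pi)
                    print(c,n,s,ce.round(1),at(im,ce,z).round(4))
E
python3 meas.py
```

```text
tips 0.011
toolx yaw 1.2509656861173544 z [ 6.58859318e-05  7.97169946e-05 -9.99999995e-01]
blue TRAY top [ 0.6012 -0.2412] len 0.162 0.086 yaw long -1.493
blue top [166 244  24  22 419] [177.3 255.2] [0.4499 0.2286 0.085 ]
blue top [415 254  24  22 407] [426.3 264.7] [ 0.4306 -0.2352  0.085 ]
blue TRAY side [ 104    0   65   24 1256]
blue side [242 163  18  17 262] [250.8 170.9] [0.4516 0.2322 0.0785]
blue TRAY side [ 363  263   84   73 3209]
blue side [307 280  23  26 513] [317.8 292. ] [ 0.4324 -0.2316  0.0785]
orange TRAY top [0.6335 0.0045] len 0.16 0.088 yaw long -1.866
orange top [292 223  29  29 661] [306.2 237.2] [ 0.4852 -0.011   0.058 ]
orange top [356 224  29  29 647] [370.5 237.9] [ 0.4836 -0.1345  0.058 ]
orange top [234 304  28  28 626] [247.6 317.5] [0.333  0.1004 0.058 ]
orange TRAY side [ 180    0  129  111 9567]
orange TRAY side [  63   97   40   53 1455]
orange TRAY side [  24  103   45   54 1588]
orange TRAY side [   0  110   33   55 1328]
orange TRAY side [ 337  201   48   50 1261]
orange side [206 208  25  35 707] [218.6 224.8] [0.3291 0.0743 0.053 ]
orange side [288 219  25  20 291] [301.4 229.1] [ 0.4879 -0.0114  0.053 ]
orange side [310 251  27  24 337] [323.9 263.3] [ 0.486  -0.1353  0.053 ]
green TRAY top [0.6127 0.2248] len 0.161 0.085 yaw long -1.81
green top [233 245  14  14 147] [239.6 251.5] [0.4566 0.1135 0.083 ]
green TRAY side [  353     0   287   332 62816]
green TRAY side [ 295  163   40   40 1252]
green side [263 186  12  16 159] [268.4 193.5] [0.4581 0.1169 0.077 ]
```

Emit:
play_rows([
  {"fingers": -1,"dx": 18,"dy": -28,"dz": 0,"turn": -0.12},
  {"fingers": -1,"dx": 18,"dy": -28,"dz": 0,"turn": -0.12},
  {"fingers": -1,"dx": 18,"dy": -28,"dz": 0,"turn": -0.12},
  {"fingers": -1,"dx": 18,"dy": -28,"dz": 0,"turn": -0.12},
  {"fingers": -1,"dx": 18,"dy": -28,"dz": 0,"turn": -0.12},
  {"fingers": -1,"dx": 18,"dy": -28,"dz": 0,"turn": -0.12},
  {"fingers": -1,"dx": 18,"dy": -28,"dz": 0,"turn": -0.12},
  {"fingers": -1,"dx": 18,"dy": -28,"dz": 0,"turn": -0.12},
  {"fingers": -1,"dx": 18,"dy": -28,"dz": 0,"turn": -0.12},
  {"fingers": -1,"dx": 18,"dy": -28,"dz": 0,"turn": -0.12},
  {"fingers": -1,"dx": 18,"dy": -28,"dz": 0,"turn": -0.12},
  {"fingers": -1,"dx": 18,"dy": -28,"dz": 0,"turn": -0.12},
  {"fingers": -1,"dx": 18,"dy": -28,"dz": 0},
  {"fingers": -1,"dx": 18,"dy": -28,"dz": 0},
  {"fingers": -1,"dx": 18,"dy": -28,"dz": 0},
  {"fingers": -1},
], squeeze=30)

```text
invalid input at $.series[12]: expected keys fingers, dx, dy, dz, turn
```

Emit:
play_rows([
  {"fingers": -1,"dx": 18,"dy": -28,"dz": 0,"turn": -0.12},
  {"fingers": -1,"dx": 18,"dy": -28,"dz": 0,"turn": -0.12},
  {"fingers": -1,"dx": 18,"dy": -28,"dz": 0,"turn": -0.12},
  {"fingers": -1,"dx": 18,"dy": -28,"dz": 0,"turn": -0.12},
  {"fingers": -1,"dx": 18,"dy": -28,"dz": 0,"turn": -0.12},
  {"fingers": -1,"dx": 18,"dy": -28,"dz": 0,"turn": -0.12},
  {"fingers": -1,"dx": 18,"dy": -28,"dz": 0,"turn": -0.12},
  {"fingers": -1,"dx": 18,"dy": -28,"dz": 0,"turn": -0.12},
  {"fingers": -1,"dx": 18,"dy": -28,"dz": 0,"turn": -0.12},
  {"fingers": -1,"dx": 18,"dy": -28,"dz": 0,"turn": -0.12},
  {"fingers": -1,"dx": 18,"dy": -28,"dz": 0,"turn": -0.12},
  {"fingers": -1,"dx": 18,"dy": -28,"dz": 0,"turn": -0.12},
  {"fingers": -1,"dx": 18,"dy": -28,"dz": 0,"turn": 0},
  {"fingers": -1,"dx": 18,"dy": -28,"dz": 0,"turn": 0},
  {"fingers": -1,"dx": 18,"dy": -28,"dz": 0,"turn": 0},
  {"fingers": -1,"dx": 0,"dy": 0,"dz": 0,"turn": 0},
], squeeze=30)

```text
clock: 2.33
position: [0.4595, 0.1077, 0.2442]
ee_rot: [-0.001, 0.992, -0.125, 0.007]
contact_force: [-0.3, 0.9, 0.4]
width: 0.0852
```

```bash
cat > w.py <<'E'
import sys
from meas import *
# wrist check: colour, height of the cap's top face, name
c,z,n=sys.argv[1],float(sys.argv[2]),sys.argv[3]
st=get_state();im=get_image("wrist");save(im,n)
print(st["position"].round(4),"w",st["width"].round(4),"q6",st["qpos"][5].round(2))
for s,ce,m in blobs(im,c,200): print(s,ce.round(1),at(im,ce,z,st).round(4))
E
python3 w.py green 0.088 w1
```

```text
tips 0.011
toolx yaw -0.2505356923428923 z [ 1.51050589e-02  1.37721653e-04 -9.99885903e-01]Traceback (most recent call last):
  File "w.py", line 6, in <module>
    print(st["position"].round(4),"w",st["width"].round(4),"q6",st["qpos"][5].round(2))
                                      ^^^^^^^^^^^^^^^^^
AttributeError: 'float' object has no attribute 'round'
```

View pics/w1.png

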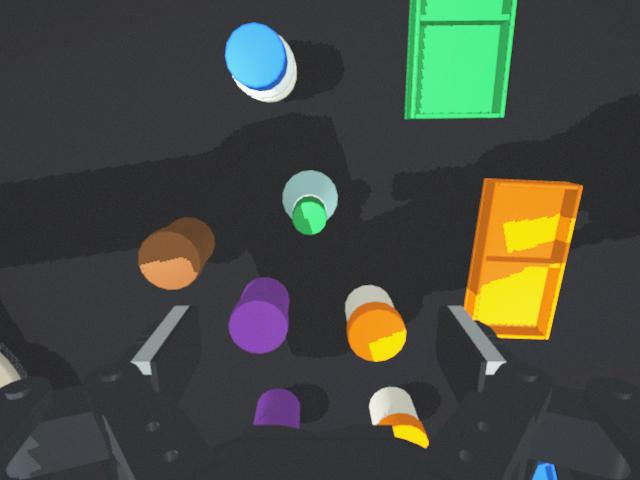

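Wrist view: green stopper at (310,215), flask body above it, open fingertips at about (140,365) and (497,367); the path is clear.

```bash
sed -i 's/st\["width"\].round(4)/round(st["width"],4)/' w.py; python3 w.py green 0.088 w1
```

```text
tips 0.011
toolx yaw -0.2503189322680572 z [ 0.01283108  0.00245846 -0.99991466]
[0.4577 0.1097 0.2441] w 0.0852 q6 0.34
[  407     0   114   122 12672] [461.7  59.3] [0.5808 0.1945 0.088 ]
[ 296  199   35   39 1061] [312.6 218.3] [0.458  0.1149 0.088 ]
```

Emit:
play_rows([
  {"fingers": -1,"dx": 0,"dy": 5,"dz": -10,"turn": 0},
  {"fingers": -1,"dx": 0,"dy": 0,"dz": -20,"turn": 0},
  {"fingers": -1,"dx": 0,"dy": 0,"dz": -20,"turn": 0},
  {"fingers": -1,"dx": 0,"dy": 0,"dz": -20,"turn": 0},
  {"fingers": -1,"dx": 0,"dy": 0,"dz": -20,"turn": 0},
  {"fingers": -1,"dx": 0,"dy": 0,"dz": -20,"turn": 0},
  {"fingers": -1,"dx": 0,"dy": 0,"dz": -15,"turn": 0},
  {"fingers": -1,"dx": 0,"dy": 0,"dz": -10,"turn": 0},
  {"fingers": -1,"dx": 0,"dy": 0,"dz": 0,"turn": 0},
  {"fingers": -1,"dx": 0,"dy": 0,"dz": 0,"turn": 0},
])

```text
clock: 3.27
position: [0.4451, 0.1315, 0.0998]
ee_rot: [-0.005, 0.993, -0.116, 0.003]
contact_force: [-0.1, -0.2, 0.7]
width: 0.0852
```

Emit:
play_rows([
  {"fingers": -1,"dx": 0,"dy": 0,"dz": 0,"turn": 0},
  {"fingers": -1,"dx": 0,"dy": 0,"dz": 0,"turn": 0},
])

```text
clock: 3.43
position: [0.4443, 0.1333, 0.1003]
ee_rot: [-0.006, 0.993, -0.114, 0.003]
contact_force: [-1.0, -0.3, 0.5]
width: 0.0854
```

```bash
python3 w.py green 0.088 w2; python3 -c "
from h import *
print(get_state()['qd'])"
```

```text
tips 0.011
toolx yaw -0.22892322048983407 z [ 0.00736488  0.01067011 -0.99991595]
[0.4443 0.1333 0.1003] w 0.0854 q6 0.36
[  498     0   142   164 21570] [573.3  83. ] [0.5479 0.1954 0.088 ]
[ 326  298   65   80 4069] [356.5 337.9] [0.4577 0.1188 0.088 ]
[-0.00845106 -0.00066317 -0.00629782 -0.00345543 -0.00288493 -0.00166531]
```

Emit:
play_rows([
  {"fingers": -1,"dx": 7,"dy": -8,"dz": 0,"turn": 0},
  {"fingers": -1,"dx": 7,"dy": -8,"dz": 0,"turn": 0},
  {"fingers": -1,"dx": 0,"dy": 0,"dz": 0,"turn": 0},
  {"fingers": -1,"dx": 0,"dy": 0,"dz": 0,"turn": 0},
])

```text
clock: 3.82
position: [0.4621, 0.1157, 0.1028]
ee_rot: [-0.006, 0.993, -0.114, 0.006]
contact_force: [0.1, -0.0, 0.4]
width: 0.0857
```

Emit:
play_rows([
  {"fingers": -1,"dx": -1,"dy": 0,"dz": -8,"turn": 0},
  {"fingers": -1,"dx": -1,"dy": 0,"dz": -8,"turn": 0},
  {"fingers": -1,"dx": 0,"dy": 0,"dz": -8,"turn": 0},
  {"fingers": -1,"dx": 0,"dy": 0,"dz": -5,"turn": 0},
  {"fingers": -1,"dx": 0,"dy": 0,"dz": 0,"turn": 0},
])

```text
clock: 4.23
position: [0.46, 0.1147, 0.071]
ee_rot: [-0.006, 0.993, -0.115, 0.006]
contact_force: [-0.8, -0.0, 0.7]
width: 0.0856
```

Emit:
play_rows([
  {"fingers": -0.3,"dx": 0,"dy": 0,"dz": 0,"turn": 0},
  {"fingers": -0.1,"dx": 0,"dy": 0,"dz": 0,"turn": 0},
  {"fingers": 0.2,"dx": 0,"dy": 0,"dz": 0,"turn": 0},
  {"fingers": 0.6,"dx": 0,"dy": 0,"dz": 0,"turn": 0},
  {"fingers": 1,"dx": 0,"dy": 0,"dz": 0,"turn": 0},
  {"fingers": 1,"dx": 0,"dy": 0,"dz": 0,"turn": 0},
  {"fingers": 1,"dx": 0,"dy": 0,"dz": 0,"turn": 0},
  {"fingers": 1,"dx": 0,"dy": 0,"dz": 0,"turn": 0},
], squeeze=30)

```text
clock: 4.9
position: [0.4593, 0.1152, 0.0704]
ee_rot: [-0.006, 0.993, -0.115, 0.006]
contact_force: [0.8, -0.2, -0.8]
width: 0.0249
```

Emit:
play_rows([
  {"fingers": 1,"dx": 0,"dy": 0,"dz": 6,"turn": 0},
  {"fingers": 1,"dx": 0,"dy": 0,"dz": 12,"turn": 0},
  {"fingers": 1,"dx": 0,"dy": 0,"dz": 15,"turn": 0},
  {"fingers": 1,"dx": 0,"dy": 0,"dz": 15,"turn": 0},
  {"fingers": 1,"dx": 5,"dy": 3,"dz": 10,"turn": 0},
  {"fingers": 1,"dx": 15,"dy": 8,"dz": 0,"turn": 0},
  {"fingers": 1,"dx": 20,"dy": 10,"dz": 0,"turn": 0},
  {"fingers": 1,"dx": 20,"dy": 10,"dz": 0,"turn": 0},
  {"fingers": 1,"dx": 20,"dy": 10,"dz": 0,"turn": 0},
  {"fingers": 1,"dx": 20,"dy": 10,"dz": 0,"turn": 0},
  {"fingers": 1,"dx": 15,"dy": 8,"dz": 0,"turn": 0},
  {"fingers": 1,"dx": 10,"dy": 5,"dz": 0,"turn": 0},
  {"fingers": 1,"dx": 0,"dy": 0,"dz": 0,"turn": 0},
  {"fingers": 1,"dx": 0,"dy": 0,"dz": 0,"turn": 0},
])

```text
clock: 6.07
position: [0.5872, 0.1819, 0.1368]
ee_rot: [-0.006, 0.993, -0.115, 0.006]
contact_force: [0.1, 0.2, -1.7]
width: 0.0251
```

```bash
python3 w.py green 0.024 w3; python3 - <<'E'
from h import *
a=get_image("top")["pixels"];b=get_image("side")["pixels"]
cv2.imwrite("pics/c3.png",np.hstack([cv2.resize(a[100:340,120:360],(400,400)),cv2.resize(b[100:280,200:380],(400,400))])[:,:,::-1])
E
```

```text
tips 0.011
toolx yaw -0.23089556111980897 z [ 0.01342555  0.01126676 -0.9998464 ]
[0.5872 0.1819 0.1368] w 0.0251 q6 0.41
[  274    21   144   262 30112] [345.9 132.2] [0.6209 0.2434 0.024 ]
[ 279  295   79  100 6299] [317.8 345.9] [0.5724 0.1102 0.024 ]
```

View pics/w3.png

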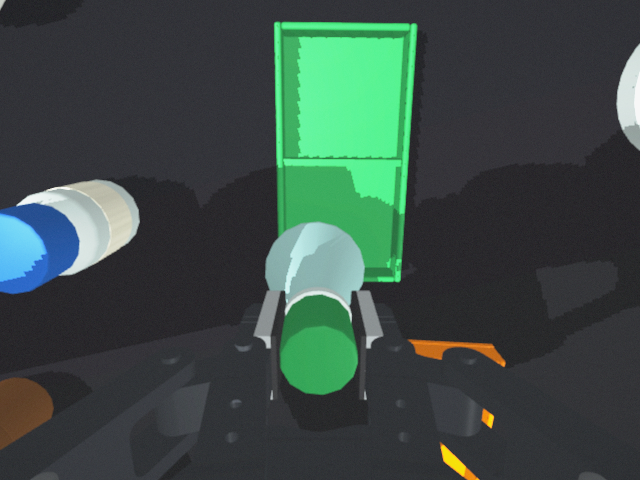

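The flask is held upright in the fingers. Tray corners show at (277,23) and (415,26), the cross wall from (281,161) to (403,160), and the near right corner at (400,281).

```bash
python3 - <<'E'
from h import *
st=get_state();im=get_image("wrist")
for p in[(277,23),(415,26),(400,281),(279,161),(406,160)]: print(p,at(im,p,.0235,st).round(4))
E
```

```text
(277, 23) [0.5954 0.3084 0.0235]
(415, 26) [0.6694 0.2896 0.0235]
(400, 281) [0.6346 0.1429 0.0235]
(279, 161) [0.5774 0.2358 0.0235]
(406, 160) [0.6519 0.2187 0.0235]
```

Emit:
play_rows([
  {"fingers": 1,"dx": 9,"dy": 4,"dz": 0,"turn": 0},
  {"fingers": 1,"dx": 8,"dy": 3,"dz": -5,"turn": 0},
  {"fingers": 1,"dx": 0,"dy": 0,"dz": -10,"turn": 0},
  {"fingers": 1,"dx": 0,"dy": 0,"dz": -10,"turn": 0},
  {"fingers": 1,"dx": 0,"dy": 0,"dz": -8,"turn": 0},
  {"fingers": 1,"dx": 0,"dy": 0,"dz": -6,"turn": 0},
  {"fingers": 1,"dx": 0,"dy": 0,"dz": -3,"turn": 0},
  {"fingers": 1,"dx": 0,"dy": 0,"dz": 0,"turn": 0},
])

```text
clock: 6.93
position: [0.602, 0.1878, 0.0895]
ee_rot: [-0.006, 0.993, -0.116, 0.004]
contact_force: [-1.0, 0.0, -0.4]
width: 0.0251
```

Emit:
play_rows([
  {"fingers": 1,"dx": 1,"dy": 0,"dz": -5,"turn": 0},
  {"fingers": 1,"dx": 1,"dy": 0,"dz": -4,"turn": 0},
  {"fingers": 1,"dx": 0,"dy": 0,"dz": -3,"turn": 0},
  {"fingers": 1,"dx": 0,"dy": 0,"dz": 0,"turn": 0},
])

```text
clock: 7.27
position: [0.604, 0.1877, 0.0761]
ee_rot: [-0.006, 0.993, -0.116, 0.004]
contact_force: [0.1, -0.6, -0.2]
width: 0.0249
```

Emit:
play_rows([
  {"fingers": 1,"dx": 0,"dy": 0,"dz": -2,"turn": 0},
  {"fingers": 1,"dx": 0,"dy": 0,"dz": 0,"turn": 0},
  {"fingers": 0.2,"dx": 0,"dy": 0,"dz": 0,"turn": 0},
  {"fingers": 0,"dx": 0,"dy": 0,"dz": 0,"turn": 0},
  {"fingers": -0.2,"dx": 0,"dy": 0,"dz": 0,"turn": 0},
  {"fingers": -0.4,"dx": 0,"dy": 0,"dz": 0,"turn": 0},
  {"fingers": -0.4,"dx": 0,"dy": 0,"dz": 0,"turn": 0},
])

```text
clock: 7.85
position: [0.6055, 0.188, 0.076]
ee_rot: [-0.006, 0.993, -0.116, 0.006]
contact_force: [-0.3, 0.9, 0.4]
width: 0.0598
```

Emit:
play_rows([
  {"fingers": -0.4,"dx": 0,"dy": 0,"dz": 15,"turn": 0},
  {"fingers": -0.4,"dx": 0,"dy": 0,"dz": 25,"turn": 0},
  {"fingers": -1,"dx": 0,"dy": 0,"dz": 30,"turn": 0},
  {"fingers": -1,"dx": 0,"dy": 0,"dz": 20,"turn": 0},
  {"fingers": -1,"dx": -15,"dy": 4,"dz": 0,"turn": 0.1},
  {"fingers": -1,"dx": -25,"dy": 6,"dz": 0,"turn": 0.1},
  {"fingers": -1,"dx": -25,"dy": 6,"dz": 0,"turn": 0.1},
  {"fingers": -1,"dx": -25,"dy": 8,"dz": 0,"turn": 0},
  {"fingers": -1,"dx": -25,"dy": 8,"dz": 0,"turn": 0},
  {"fingers": -1,"dx": -15,"dy": 4,"dz": 0,"turn": 0},
  {"fingers": -1,"dx": -10,"dy": 2,"dz": 0,"turn": 0},
  {"fingers": -1,"dx": 0,"dy": 0,"dz": 0,"turn": 0},
  {"fingers": -1,"dx": 0,"dy": 0,"dz": 0,"turn": 0},
])

```text
clock: 8.93
position: [0.461, 0.2262, 0.1721]
ee_rot: [-0.007, 0.999, 0.041, 0.009]
contact_force: [0.9, -0.6, 0.6]
width: 0.0855
```

```bash
python3 w.py blue 0.085 w4;python3 w.py green 0.024 w4g
```

```text
tips 0.011
toolx yaw 0.08129355864081758 z [ 0.01656396  0.01474768 -0.99975404]
[0.461  0.2262 0.1721] w 0.0855 q6 0.23
[ 260  210   73   77 2330] [295.  256.1] [0.4504 0.2243 0.085 ]
tips 0.011
toolx yaw 0.08097415455748813 z [ 0.01613862  0.01473124 -0.99976124]
[0.4611 0.2261 0.172 ] w 0.0854 q6 0.23
[  424   123   197   236 21400] [527.2 225.6] [0.6154 0.2402 0.024 ]
```

Emit:
play_rows([
  {"fingers": -1,"dx": -5,"dy": 2,"dz": -5,"turn": 0},
  {"fingers": -1,"dx": -4,"dy": 1,"dz": -10,"turn": 0},
  {"fingers": -1,"dx": 0,"dy": 0,"dz": -12,"turn": 0},
  {"fingers": -1,"dx": 0,"dy": 0,"dz": -12,"turn": 0},
  {"fingers": -1,"dx": 0,"dy": 0,"dz": -10,"turn": 0},
  {"fingers": -1,"dx": 0,"dy": 0,"dz": -5,"turn": 0},
  {"fingers": -1,"dx": 0,"dy": 0,"dz": 0,"turn": 0},
])

```text
clock: 9.62
position: [0.4582, 0.2285, 0.1138]
ee_rot: [-0.007, 0.999, 0.038, 0.01]
contact_force: [-0.6, -0.4, 0.0]
width: 0.0855
```

```bash
python3 w.py blue 0.09 w5
```

```text
tips 0.011
toolx yaw 0.07495592944240441 z [ 0.019886    0.01516951 -0.99968717]
[0.4582 0.2285 0.1138] w 0.0855 q6 0.24
[ 250  240   95  103 7189] [297.  293.4] [0.4507 0.2308 0.09  ]
```

View pics/w5.png

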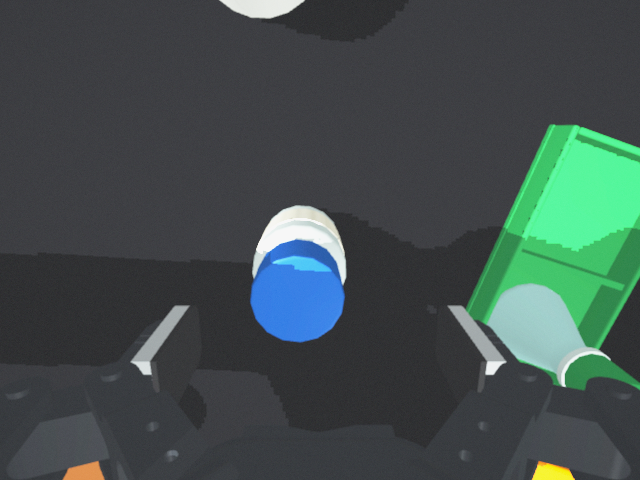

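The bottle cap is at (297,293) between the fingers, slightly left of centre. The flask stands in the green bay.

Emit:
play_rows([
  {"fingers": -1,"dx": -5,"dy": 1,"dz": -6,"turn": 0},
  {"fingers": -1,"dx": -3,"dy": 1,"dz": -10,"turn": 0},
  {"fingers": -1,"dx": 0,"dy": 0,"dz": -10,"turn": 0},
  {"fingers": -1,"dx": 0,"dy": 0,"dz": -9,"turn": 0},
  {"fingers": -1,"dx": 0,"dy": 0,"dz": -6,"turn": 0},
  {"fingers": -1,"dx": 0,"dy": 0,"dz": 0,"turn": 0},
])

```text
clock: 10.17
position: [0.452, 0.2315, 0.0729]
ee_rot: [-0.008, 0.999, 0.037, 0.013]
contact_force: [-0.6, -0.3, -0.3]
width: 0.0855
```

Emit:
play_rows([
  {"fingers": -0.5,"dx": 0,"dy": 0,"dz": -2,"turn": 0},
  {"fingers": -0.2,"dx": 0,"dy": 0,"dz": 0,"turn": 0},
  {"fingers": 0.0,"dx": 0,"dy": 0,"dz": 0,"turn": 0},
  {"fingers": 0.5,"dx": 0,"dy": 0,"dz": 0,"turn": 0},
  {"fingers": 1,"dx": 0,"dy": 0,"dz": 0,"turn": 0},
  {"fingers": 1,"dx": 0,"dy": 0,"dz": 0,"turn": 0},
  {"fingers": 1,"dx": 0,"dy": 0,"dz": 0,"turn": 0},
  {"fingers": 1,"dx": 0,"dy": 0,"dz": 0,"turn": 0},
], squeeze=35)

```text
clock: 10.83
position: [0.4509, 0.2316, 0.0723]
ee_rot: [-0.008, 0.999, 0.037, 0.012]
contact_force: [1.2, 0.5, -2.5]
width: 0.0391
```

Emit:
play_rows([
  {"fingers": 1,"dx": 0,"dy": 0,"dz": 8,"turn": 0},
  {"fingers": 1,"dx": 0,"dy": 0,"dz": 20,"turn": 0},
  {"fingers": 1,"dx": 0,"dy": 0,"dz": 25,"turn": 0},
  {"fingers": 1,"dx": 0,"dy": 0,"dz": 25,"turn": 0},
  {"fingers": 1,"dx": 0,"dy": 0,"dz": 25,"turn": 0},
  {"fingers": 1,"dx": 0,"dy": -5,"dz": 15,"turn": 0},
  {"fingers": 1,"dx": 5,"dy": -15,"dz": 5,"turn": 0},
  {"fingers": 1,"dx": 8,"dy": -25,"dz": 0,"turn": 0},
  {"fingers": 1,"dx": 8,"dy": -25,"dz": 0,"turn": 0},
  {"fingers": 1,"dx": 8,"dy": -25,"dz": 0,"turn": 0},
  {"fingers": 1,"dx": 8,"dy": -25,"dz": 0,"turn": 0},
  {"fingers": 1,"dx": 8,"dy": -25,"dz": 0,"turn": 0},
  {"fingers": 1,"dx": 8,"dy": -25,"dz": 0,"turn": 0},
  {"fingers": 1,"dx": 8,"dy": -25,"dz": 0,"turn": 0},
  {"fingers": 1,"dx": 8,"dy": -25,"dz": 0,"turn": 0},
  {"fingers": 1,"dx": 8,"dy": -25,"dz": 0,"turn": 0},
  {"fingers": 1,"dx": 8,"dy": -25,"dz": 0,"turn": 0},
])

```text
clock: 12.25
position: [0.5365, -0.0463, 0.2115]
ee_rot: [-0.01, 0.999, 0.041, 0.018]
contact_force: [-0.3, 0.4, -1.4]
width: 0.0391
```

Emit:
play_rows([
  {"fingers": 1,"dx": 9,"dy": -25,"dz": 0,"turn": 0},
  {"fingers": 1,"dx": 9,"dy": -25,"dz": 0,"turn": 0},
  {"fingers": 1,"dx": 9,"dy": -25,"dz": 0,"turn": 0},
  {"fingers": 1,"dx": 9,"dy": -25,"dz": 0,"turn": 0},
  {"fingers": 1,"dx": 8,"dy": -15,"dz": 0,"turn": 0},
  {"fingers": 1,"dx": 4,"dy": -8,"dz": 0,"turn": 0},
  {"fingers": 1,"dx": 0,"dy": 0,"dz": 0,"turn": 0},
  {"fingers": 1,"dx": 0,"dy": 0,"dz": 0,"turn": 0},
])

```text
clock: 12.92
position: [0.587, -0.1824, 0.2143]
ee_rot: [-0.008, 0.999, 0.038, 0.019]
contact_force: [-0.2, 0.7, -2.4]
width: 0.0392
```

```bash
python3 w.py blue 0.024 w6
```

```text
tips 0.011
toolx yaw 0.07535613406674319 z [ 0.03759369  0.01676579 -0.99915245]
[ 0.587  -0.1824  0.2143] w 0.0392 q6 -0.52
[ 274  191   99   93 1813] [327.8 216.5] [ 0.6033 -0.1812  0.024 ]
[  44  258   77   65 1346] [ 95.2 280.1] [ 0.413  -0.2483  0.024 ]
[  257   279   123   138 13252] [317.9 349.1] [ 0.6043 -0.3034  0.024 ]
```

View pics/w6.png

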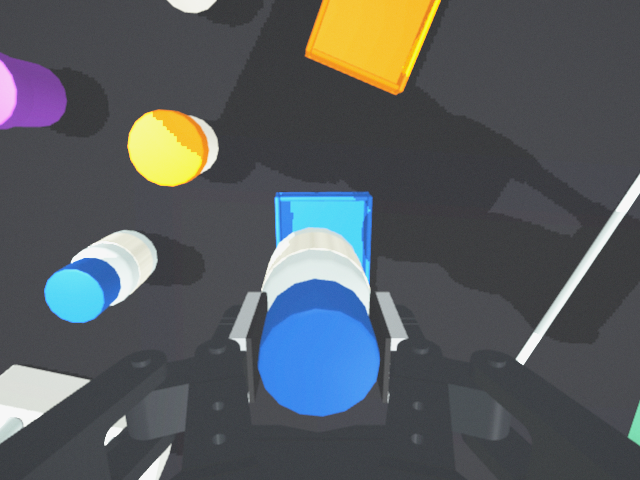

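Cap held at (319,347). The far rim of the blue tray shows from (276,194) to (372,195); its far-left corner is a good check on the calibration.

```bash
python3 - <<'E'
from h import *
st=get_state();im=get_image("wrist")
a,b=[at(im,p,.0235,st)[:2] for p in[(275,193),(372,194)]]
m=(a+b)/2;u=(b-a)/np.linalg.norm(b-a);l=np.array([u[1],-u[0]])
print(a,b,m,np.linalg.norm(b-a),u,"centre",m+l*.077,"B2",m+l*.0395,"B1",m+l*.1145)
q=st["ee_rot"];Rt=R.from_quat([q[1],q[2],q[3],q[0]]).as_matrix();print("foot under",st["position"]+Rt[:,2]*.072)
E
```

```text
[ 0.55927828 -0.1647472 ] [ 0.63777733 -0.16013718] [ 0.59852781 -0.16244219] 0.07863429966360322 [0.99828002 0.05862603] centre [ 0.60304201 -0.23930975] B2 [ 0.60084354 -0.20187425] B1 [ 0.60524049 -0.27674525]
foot under [ 0.58964549 -0.1809947   0.14234357]
```

Emit:
play_rows([
  {"fingers": 1,"dx": 4,"dy": -8,"dz": 0,"turn": 0},
  {"fingers": 1,"dx": 4,"dy": -10,"dz": -5,"turn": 0},
  {"fingers": 1,"dx": 0,"dy": -2,"dz": -10,"turn": 0},
  {"fingers": 1,"dx": 0,"dy": 0,"dz": -15,"turn": 0},
  {"fingers": 1,"dx": 0,"dy": 0,"dz": -15,"turn": 0},
  {"fingers": 1,"dx": 0,"dy": 0,"dz": -15,"turn": 0},
  {"fingers": 1,"dx": 0,"dy": 0,"dz": -10,"turn": 0},
  {"fingers": 1,"dx": 0,"dy": 0,"dz": -5,"turn": 0},
  {"fingers": 1,"dx": 0,"dy": 0,"dz": 0,"turn": 0},
  {"fingers": 1,"dx": 0,"dy": 0,"dz": 0,"turn": 0},
])

```text
clock: 13.85
position: [0.5938, -0.1992, 0.1331]
ee_rot: [-0.009, 0.999, 0.041, 0.018]
contact_force: [-0.1, 0.9, -1.7]
width: 0.0391
```

Down another ~55 mm (to 0.078).

Emit:
play_rows([
  {"fingers": 1,"dx": 2,"dy": -4,"dz": -10,"turn": 0},
  {"fingers": 1,"dx": 1,"dy": -2,"dz": -12,"turn": 0},
  {"fingers": 1,"dx": 0,"dy": 0,"dz": -10,"turn": 0},
  {"fingers": 1,"dx": 0,"dy": 0,"dz": -7,"turn": 0},
  {"fingers": 1,"dx": 0,"dy": 0,"dz": -4,"turn": 0},
  {"fingers": 1,"dx": 0,"dy": 0,"dz": 0,"turn": 0},
])

```text
clock: 14.35
position: [0.5985, -0.2067, 0.0876]
ee_rot: [-0.008, 0.999, 0.041, 0.02]
contact_force: [-0.6, 0.4, -1.0]
width: 0.0391
```

Emit:
play_rows([
  {"fingers": 1,"dx": 0,"dy": 1,"dz": -4,"turn": 0},
  {"fingers": 1,"dx": 0,"dy": 1,"dz": -4,"turn": 0},
  {"fingers": 1,"dx": 0,"dy": 0,"dz": -2,"turn": 0},
  {"fingers": 1,"dx": 0,"dy": 0,"dz": 0,"turn": 0},
])

```text
clock: 14.68
position: [0.5987, -0.2044, 0.0766]
ee_rot: [-0.008, 0.999, 0.041, 0.02]
contact_force: [-0.0, -0.4, -0.9]
width: 0.039
```

Emit:
play_rows([
  {"fingers": 1,"dx": 0,"dy": 0,"dz": -1,"turn": 0},
  {"fingers": 1,"dx": 0,"dy": 0,"dz": 0,"turn": 0},
  {"fingers": 0,"dx": 0,"dy": 0,"dz": 0,"turn": 0},
  {"fingers": -0.2,"dx": 0,"dy": 0,"dz": 0,"turn": 0},
  {"fingers": -0.5,"dx": 0,"dy": 0,"dz": 0,"turn": 0},
  {"fingers": -0.6,"dx": 0,"dy": 0,"dz": 0,"turn": 0},
  {"fingers": -0.6,"dx": 0,"dy": 0,"dz": 10,"turn": 0},
  {"fingers": -0.6,"dx": 0,"dy": 0,"dz": 20,"turn": 0},
  {"fingers": -1,"dx": 0,"dy": 0,"dz": 30,"turn": 0},
  {"fingers": -1,"dx": 0,"dy": 0,"dz": 30,"turn": 0},
  {"fingers": -1,"dx": 0,"dy": 0,"dz": 20,"turn": 0},
  {"fingers": -1,"dx": 0,"dy": 0,"dz": 0,"turn": 0},
])

```text
clock: 15.68
position: [0.5986, -0.2042, 0.1944]
ee_rot: [-0.007, 0.999, 0.041, 0.021]
contact_force: [1.0, -0.3, 0.5]
width: 0.0853
```

Emit:
play_rows([
  {"fingers": -1,"dx": 0,"dy": 0,"dz": 0,"turn": -0.12},
  {"fingers": -1,"dx": -9,"dy": -2,"dz": 0,"turn": -0.12},
  {"fingers": -1,"dx": -9,"dy": -2,"dz": 0,"turn": -0.12},
  {"fingers": -1,"dx": -9,"dy": -2,"dz": 0,"turn": -0.12},
  {"fingers": -1,"dx": -9,"dy": -2,"dz": 0,"turn": -0.12},
  {"fingers": -1,"dx": -9,"dy": -2,"dz": 0,"turn": -0.12},
  {"fingers": -1,"dx": -9,"dy": -2,"dz": 0,"turn": -0.12},
  {"fingers": -1,"dx": -9,"dy": -2,"dz": 0,"turn": -0.12},
  {"fingers": -1,"dx": -9,"dy": -2,"dz": 0,"turn": -0.12},
  {"fingers": -1,"dx": -9,"dy": -2,"dz": 0,"turn": -0.12},
  {"fingers": -1,"dx": -9,"dy": -2,"dz": 0,"turn": -0.12},
  {"fingers": -1,"dx": -9,"dy": -2,"dz": 0,"turn": -0.12},
  {"fingers": -1,"dx": -9,"dy": -1,"dz": 0,"turn": -0.12},
  {"fingers": -1,"dx": -9,"dy": -1,"dz": 0,"turn": -0.12},
  {"fingers": -1,"dx": -9,"dy": -1,"dz": 0,"turn": -0.12},
  {"fingers": -1,"dx": -9,"dy": -1,"dz": 0,"turn": -0.12},
  {"fingers": -1,"dx": -9,"dy": -1,"dz": 0,"turn": -0.12},
  {"fingers": -1,"dx": -9,"dy": 0,"dz": 0,"turn": -0.12},
  {"fingers": -1,"dx": 0,"dy": 0,"dz": 0,"turn": 0},
  {"fingers": -1,"dx": 0,"dy": 0,"dz": 0,"turn": 0},
])

```text
clock: 17.35
position: [0.4337, -0.229, 0.1917]
ee_rot: [-0.02, -0.468, 0.883, -0.011]
contact_force: [0.5, -0.6, -0.7]
width: 0.0853
```

```bash
python3 w.py blue 0.088 w7
```

```text
tips 0.011
toolx yaw -2.1664897579177262 z [-0.02398613 -0.0386769  -0.99896384]
[ 0.4337 -0.229   0.1917] w 0.0853 q6 1.59
[   45     0   249   129 14601] [155.8  44.7] [ 0.5718 -0.2249  0.088 ]
[ 286  206   66   71 3589] [318.  241.7] [ 0.4338 -0.2342  0.088 ]
```

View pics/w7.png

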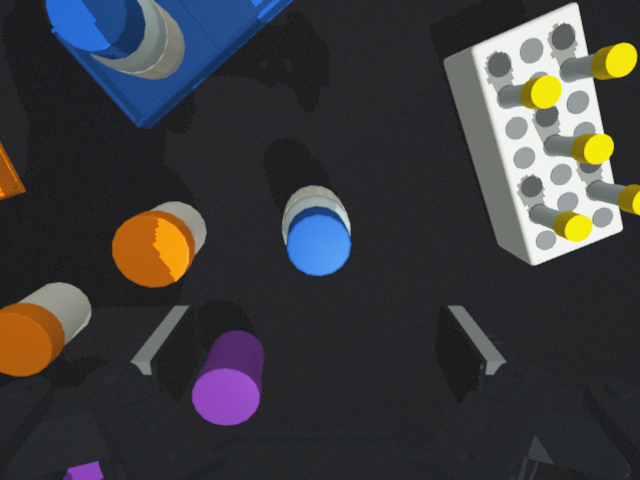

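Right bottle's cap at (318,240), with the rack well to the right. The first bottle stands in its bay at the top left.

Emit:
play_rows([
  {"fingers": -1,"dx": 0,"dy": -4,"dz": -10,"turn": 0},
  {"fingers": -1,"dx": 0,"dy": 0,"dz": -15,"turn": 0},
  {"fingers": -1,"dx": 0,"dy": 0,"dz": -15,"turn": 0},
  {"fingers": -1,"dx": 0,"dy": 0,"dz": -15,"turn": 0},
  {"fingers": -1,"dx": 0,"dy": 0,"dz": -12,"turn": 0},
  {"fingers": -1,"dx": 0,"dy": 0,"dz": -8,"turn": 0},
  {"fingers": -1,"dx": 0,"dy": 0,"dz": 0,"turn": 0},
  {"fingers": -1,"dx": 0,"dy": 0,"dz": 0,"turn": 0},
])

```text
clock: 18.07
position: [0.4371, -0.2346, 0.11]
ee_rot: [-0.019, -0.475, 0.88, -0.013]
contact_force: [1.2, -0.6, 0.2]
width: 0.0856
```

```bash
python3 w.py blue 0.09 w8
```

```text
tips 0.011
toolx yaw -2.1512552566547796 z [-0.02082674 -0.04031584 -0.99896991]
[ 0.4371 -0.2346  0.11  ] w 0.0856 q6 1.58
[   0    0   62   38 1913] [26.4 16.2] [ 0.5777 -0.2131  0.09  ]
[    0     0   253   139 12729] [122.8  64.4] [ 0.5497 -0.2295  0.09  ]
[ 273  254   96  106 5456] [310.8 306. ] [ 0.4386 -0.2326  0.09  ]
```

Emit:
play_rows([
  {"fingers": -1,"dx": -2,"dy": 1,"dz": -8,"turn": 0},
  {"fingers": -1,"dx": -1,"dy": 0,"dz": -10,"turn": 0},
  {"fingers": -1,"dx": 0,"dy": 0,"dz": -10,"turn": 0},
  {"fingers": -1,"dx": 0,"dy": 0,"dz": -7,"turn": 0},
  {"fingers": -1,"dx": 0,"dy": 0,"dz": 0,"turn": 0},
])

```text
clock: 18.53
position: [0.4361, -0.235, 0.0757]
ee_rot: [-0.017, -0.476, 0.879, -0.016]
contact_force: [-0.6, -0.2, 0.2]
width: 0.0852
```

Emit:
play_rows([
  {"fingers": -0.5,"dx": 0,"dy": 0,"dz": 0,"turn": 0},
  {"fingers": -0.2,"dx": 0,"dy": 0,"dz": 0,"turn": 0},
  {"fingers": 0.0,"dx": 0,"dy": 0,"dz": 0,"turn": 0},
  {"fingers": 0.5,"dx": 0,"dy": 0,"dz": 0,"turn": 0},
  {"fingers": 1,"dx": 0,"dy": 0,"dz": 0,"turn": 0},
  {"fingers": 1,"dx": 0,"dy": 0,"dz": 0,"turn": 0},
  {"fingers": 1,"dx": 0,"dy": 0,"dz": 0,"turn": 0},
  {"fingers": 1,"dx": 0,"dy": 0,"dz": 0,"turn": 0},
], squeeze=35)

```text
clock: 19.2
position: [0.4374, -0.2357, 0.0777]
ee_rot: [-0.016, -0.476, 0.879, -0.018]
contact_force: [-0.8, -0.4, -0.2]
width: 0.0391
```

Emit:
play_rows([
  {"fingers": 1,"dx": 0,"dy": 0,"dz": 6,"turn": 0},
  {"fingers": 1,"dx": 0,"dy": 0,"dz": 12,"turn": 0},
  {"fingers": 1,"dx": 0,"dy": 0,"dz": 15,"turn": 0},
  {"fingers": 1,"dx": 0,"dy": -5,"dz": 15,"turn": 0},
  {"fingers": 1,"dx": 5,"dy": -10,"dz": 5,"turn": 0},
  {"fingers": 1,"dx": 15,"dy": -10,"dz": 0,"turn": 0},
  {"fingers": 1,"dx": 22,"dy": -8,"dz": 0,"turn": 0},
  {"fingers": 1,"dx": 22,"dy": -3,"dz": 0,"turn": 0},
  {"fingers": 1,"dx": 22,"dy": 0,"dz": 0,"turn": 0},
  {"fingers": 1,"dx": 22,"dy": 0,"dz": 0,"turn": 0},
  {"fingers": 1,"dx": 20,"dy": 0,"dz": 0,"turn": 0},
  {"fingers": 1,"dx": 12,"dy": 0,"dz": 0,"turn": 0},
  {"fingers": 1,"dx": 6,"dy": 0,"dz": 0,"turn": 0},
  {"fingers": 1,"dx": 0,"dy": 0,"dz": 0,"turn": 0},
  {"fingers": 1,"dx": 0,"dy": 0,"dz": 0,"turn": 0},
])

```text
clock: 20.45
position: [0.5866, -0.2718, 0.1371]
ee_rot: [-0.017, -0.476, 0.879, -0.017]
contact_force: [-1.0, -1.5, -0.9]
width: 0.0392
```

```bash
python3 w.py blue 0.024 w9
```

```text
tips 0.011
toolx yaw -2.150391014684003 z [-0.01418064 -0.0460466  -0.99883864]
[ 0.5866 -0.2718  0.1371] w 0.0392 q6 1.65
[  123   119   266   244 17754] [243.9 234.6] [ 0.6151 -0.2408  0.024 ]
[ 260  281  117  133 5567] [321.5 324.7] [ 0.5355 -0.2469  0.024 ]
```

View pics/w9.png

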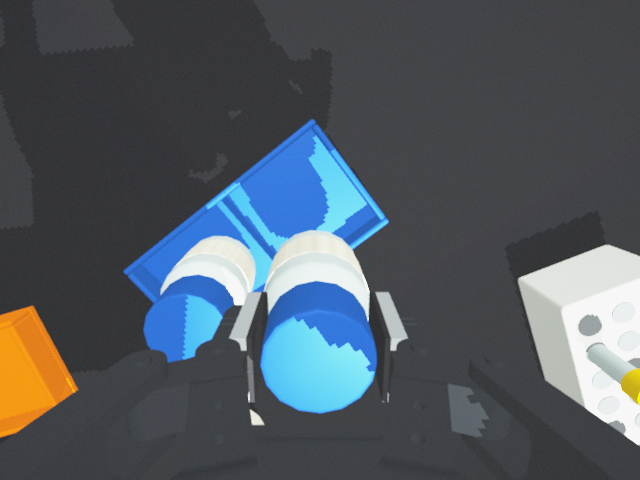

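Right bottle held at (320,345). The tray's outer corners show at (313,121) and (388,222).

```bash
python3 - <<'E'
from h import *
st=get_state();im=get_image("wrist")
a,b=[at(im,p,.0235,st)[:2] for p in[(313,120),(388,222)]]
m=(a+b)/2;u=(a-b)/np.linalg.norm(b-a);l=np.array([u[1],-u[0]])
print(a,b,m,np.linalg.norm(b-a),u,"B1",m-l*.0395)
E
```

```text
[ 0.64855224 -0.31484368] [ 0.57106316 -0.32047893] [ 0.6098077 -0.3176613] 0.07769371389733987 [0.99736612 0.07253153] B1 [ 0.6069427  -0.27826534]
```

Emit:
play_rows([
  {"fingers": 1,"dx": 9,"dy": -2,"dz": 0,"turn": 0},
  {"fingers": 1,"dx": 8,"dy": -2,"dz": -5,"turn": 0},
  {"fingers": 1,"dx": 0,"dy": 0,"dz": -10,"turn": 0},
  {"fingers": 1,"dx": 0,"dy": 0,"dz": -10,"turn": 0},
  {"fingers": 1,"dx": 0,"dy": 0,"dz": -8,"turn": 0},
  {"fingers": 1,"dx": 0,"dy": 0,"dz": -5,"turn": 0},
  {"fingers": 1,"dx": 0,"dy": 0,"dz": 0,"turn": 0},
])

```text
clock: 21.13
position: [0.6013, -0.2762, 0.0949]
ee_rot: [-0.018, -0.475, 0.88, -0.016]
contact_force: [-0.6, 0.2, -1.2]
width: 0.0388
```

Emit:
play_rows([
  {"fingers": 1,"dx": 2,"dy": 0,"dz": -4,"turn": 0},
  {"fingers": 1,"dx": 1,"dy": 0,"dz": -4,"turn": 0},
  {"fingers": 1,"dx": 0,"dy": 0,"dz": -2,"turn": 0},
  {"fingers": 1,"dx": 0,"dy": 0,"dz": 0,"turn": 0},
])

```text
clock: 21.47
position: [0.6038, -0.2759, 0.0829]
ee_rot: [-0.019, -0.474, 0.88, -0.015]
contact_force: [-0.1, -0.1, -1.1]
width: 0.039
```

Emit:
play_rows([
  {"fingers": 1,"dx": 0,"dy": 0,"dz": -1,"turn": 0},
  {"fingers": 1,"dx": 0,"dy": 0,"dz": 0,"turn": 0},
  {"fingers": 0,"dx": 0,"dy": 0,"dz": 0,"turn": 0},
  {"fingers": -0.2,"dx": 0,"dy": 0,"dz": 0,"turn": 0},
  {"fingers": -0.35,"dx": 0,"dy": 0,"dz": 0,"turn": 0},
  {"fingers": -0.35,"dx": 0,"dy": 0,"dz": 0,"turn": 0},
  {"fingers": -0.35,"dx": 0,"dy": 0,"dz": 10,"turn": 0},
  {"fingers": -0.35,"dx": 0,"dy": 0,"dz": 20,"turn": 0},
  {"fingers": -0.35,"dx": 0,"dy": 0,"dz": 30,"turn": 0},
  {"fingers": -1,"dx": 0,"dy": 0,"dz": 30,"turn": 0},
  {"fingers": -1,"dx": 0,"dy": 0,"dz": 15,"turn": 0},
  {"fingers": -1,"dx": 0,"dy": 0,"dz": 0,"turn": 0},
])

```text
clock: 22.47
position: [0.6034, -0.2758, 0.1955]
ee_rot: [-0.018, -0.475, 0.88, -0.016]
contact_force: [0.8, -0.5, -0.1]
width: 0.0852
```

Emit:
play_rows([
  {"fingers": -1,"dx": -4,"dy": 5,"dz": 0,"turn": 0.12},
  {"fingers": -1,"dx": -9,"dy": 10,"dz": 0,"turn": 0.12},
  {"fingers": -1,"dx": -9,"dy": 10,"dz": 0,"turn": 0.12},
  {"fingers": -1,"dx": -9,"dy": 10,"dz": 0,"turn": 0.12},
  {"fingers": -1,"dx": -9,"dy": 10,"dz": 0,"turn": 0.12},
  {"fingers": -1,"dx": -9,"dy": 10,"dz": 0,"turn": 0.12},
  {"fingers": -1,"dx": -9,"dy": 10,"dz": 0,"turn": 0.12},
  {"fingers": -1,"dx": -9,"dy": 10,"dz": 0,"turn": 0.12},
  {"fingers": -1,"dx": -9,"dy": 10,"dz": 0,"turn": 0.12},
  {"fingers": -1,"dx": -9,"dy": 10,"dz": 0,"turn": 0.12},
  {"fingers": -1,"dx": -9,"dy": 10,"dz": 0,"turn": 0.12},
  {"fingers": -1,"dx": -9,"dy": 10,"dz": 0,"turn": 0.12},
  {"fingers": -1,"dx": -9,"dy": 10,"dz": 0,"turn": 0.12},
  {"fingers": -1,"dx": -4,"dy": 10,"dz": 0,"turn": 0.12},
  {"fingers": -1,"dx": 0,"dy": 5,"dz": 0,"turn": 0.12},
  {"fingers": -1,"dx": 0,"dy": 0,"dz": 0,"turn": 0.04},
  {"fingers": -1,"dx": 0,"dy": 0,"dz": 0,"turn": 0},
  {"fingers": -1,"dx": 0,"dy": 0,"dz": 0,"turn": 0},
])

```text
clock: 23.97
position: [0.475, -0.1266, 0.1904]
ee_rot: [-0.006, 0.993, -0.117, 0.019]
contact_force: [-0.5, -0.2, -0.1]
width: 0.0854
```

```bash
python3 w.py orange 0.060 w10
```

```text
tips 0.011
toolx yaw -0.23428533224001177 z [ 0.03868021  0.00659733 -0.99922986]
[ 0.475  -0.1266  0.1904] w 0.0854 q6 -0.19
[ 239    0   87   97 6539] [282.4  48.7] [ 0.4868 -0.0103  0.06  ]
[ 414    0  138  109 6229] [476.8  70.5] [ 0.6001 -0.0492  0.06  ]
[ 288  201   77   78 1346] [338.2 227.5] [ 0.4952 -0.1256  0.06  ]
```

View pics/w10.png

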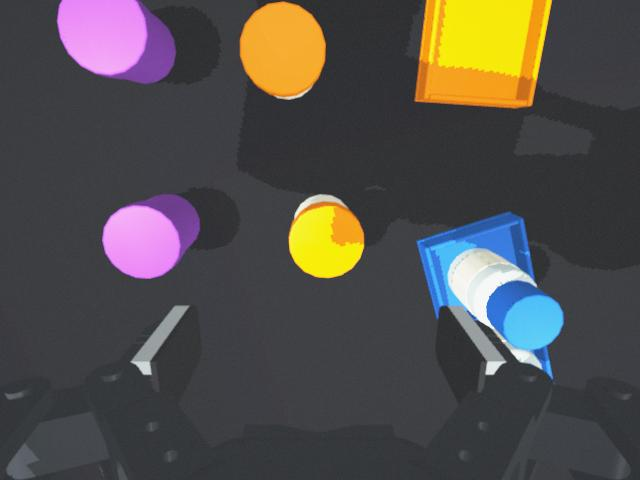

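Jar's lid centre at (327,240), partly lit yellow. The purple look-alike at (142,240) is clear of the left finger.

```bash
sed -i 's/orange=(8,22)/orange=(8,32)/' meas.py; python3 w.py orange 0.061 w10
```

```text
tips 0.011
toolx yaw -0.2343776915485181 z [ 0.03848642  0.00665694 -0.99923695]
[ 0.475  -0.1267  0.1903] w 0.0856 q6 -0.19
[ 239    0   87   97 6541] [282.3  48.5] [ 0.4868 -0.0104  0.061 ]
[  414     0   138   109 12962] [481.3  51.8] [ 0.6036 -0.0395  0.061 ]
[ 288  201   77   78 4630] [325.9 239.7] [ 0.4851 -0.1316  0.061 ]
```

Emit:
play_rows([
  {"fingers": -1,"dx": 5,"dy": -3,"dz": -10,"turn": 0},
  {"fingers": -1,"dx": 4,"dy": -3,"dz": -15,"turn": 0},
  {"fingers": -1,"dx": 0,"dy": 0,"dz": -15,"turn": 0},
  {"fingers": -1,"dx": 0,"dy": 0,"dz": -15,"turn": 0},
  {"fingers": -1,"dx": 0,"dy": 0,"dz": -15,"turn": 0},
  {"fingers": -1,"dx": 0,"dy": 0,"dz": -12,"turn": 0},
  {"fingers": -1,"dx": 0,"dy": 0,"dz": -6,"turn": 0},
  {"fingers": -1,"dx": 0,"dy": 0,"dz": 0,"turn": 0},
  {"fingers": -1,"dx": 0,"dy": 0,"dz": 0,"turn": 0},
])

```text
clock: 24.82
position: [0.4881, -0.1365, 0.0943]
ee_rot: [-0.005, 0.993, -0.12, 0.02]
contact_force: [0.7, -0.3, -0.4]
width: 0.0852
```

```bash
python3 w.py orange 0.062 w11
```

```text
tips 0.011
toolx yaw -0.24162667233387844 z [ 0.04111845  0.00449626 -0.99914416]
[ 0.4881 -0.1365  0.0943] w 0.0852 q6 -0.2
[ 158    0  139   62 6286] [230.1  25. ] [ 0.4843 -0.0265  0.062 ]
[  433     0   195    84 14471] [529.2  39. ] [ 0.5925 -0.0571  0.062 ]
[  246   222   117   117 10651] [304. 281.] [ 0.4856 -0.1302  0.062 ]
```

Emit:
play_rows([
  {"fingers": -1,"dx": -2,"dy": 2,"dz": -8,"turn": 0},
  {"fingers": -1,"dx": -1,"dy": 2,"dz": -10,"turn": 0},
  {"fingers": -1,"dx": 0,"dy": 0,"dz": -10,"turn": 0},
  {"fingers": -1,"dx": 0,"dy": 0,"dz": -10,"turn": 0},
  {"fingers": -1,"dx": 0,"dy": 0,"dz": -6,"turn": 0},
  {"fingers": -1,"dx": 0,"dy": 0,"dz": 0,"turn": 0},
])

```text
clock: 25.37
position: [0.4879, -0.1334, 0.0514]
ee_rot: [-0.003, 0.992, -0.121, 0.025]
contact_force: [0.7, 0.5, -0.6]
width: 0.0853
```

Emit:
play_rows([
  {"fingers": -1,"dx": -2,"dy": 0,"dz": -4,"turn": 0},
  {"fingers": -1,"dx": 0,"dy": 0,"dz": -2,"turn": 0},
  {"fingers": -0.5,"dx": 0,"dy": 0,"dz": 0,"turn": 0},
  {"fingers": -0.3,"dx": 0,"dy": 0,"dz": 0,"turn": 0},
  {"fingers": -0.1,"dx": 0,"dy": 0,"dz": 0,"turn": 0},
  {"fingers": 0.3,"dx": 0,"dy": 0,"dz": 0,"turn": 0},
  {"fingers": 0.6,"dx": 0,"dy": 0,"dz": 0,"turn": 0},
  {"fingers": 0.6,"dx": 0,"dy": 0,"dz": 0,"turn": 0},
  {"fingers": 0.6,"dx": 0,"dy": 0,"dz": 0,"turn": 0},
], squeeze=35)

```text
clock: 26.12
position: [0.4868, -0.1339, 0.047]
ee_rot: [-0.003, 0.992, -0.121, 0.027]
contact_force: [-0.2, -0.3, -1.1]
width: 0.0508
```

Emit:
play_rows([
  {"fingers": 0.6,"dx": 0,"dy": 0,"dz": 6,"turn": 0},
  {"fingers": 0.6,"dx": 0,"dy": 0,"dz": 12,"turn": 0},
  {"fingers": 0.6,"dx": 0,"dy": 0,"dz": 18,"turn": 0},
  {"fingers": 0.6,"dx": 0,"dy": 0,"dz": 18,"turn": 0},
  {"fingers": 0.6,"dx": 8,"dy": 0,"dz": 10,"turn": 0},
  {"fingers": 0.6,"dx": 18,"dy": 6,"dz": 0,"turn": 0},
  {"fingers": 0.6,"dx": 20,"dy": 15,"dz": 0,"turn": -0.02},
  {"fingers": 0.6,"dx": 20,"dy": 18,"dz": 0,"turn": -0.02},
  {"fingers": 0.6,"dx": 20,"dy": 18,"dz": 0,"turn": -0.02},
  {"fingers": 0.6,"dx": 15,"dy": 16,"dz": 0,"turn": 0},
  {"fingers": 0.6,"dx": 10,"dy": 10,"dz": 0,"turn": 0},
  {"fingers": 0.6,"dx": 6,"dy": 4,"dz": 0,"turn": 0},
  {"fingers": 0.6,"dx": 0,"dy": 0,"dz": 0,"turn": 0},
  {"fingers": 0.6,"dx": 0,"dy": 0,"dz": 0,"turn": 0},
])

```text
clock: 27.28
position: [0.6066, -0.0432, 0.118]
ee_rot: [-0.002, 0.988, -0.153, 0.027]
contact_force: [-0.7, 1.1, -1.1]
width: 0.0509
```

```bash
python3 w.py orange 0.024 w12
```

```text
tips 0.011
toolx yaw -0.30709756107410185 z [ 0.05331267 -0.00517624 -0.99856445]
[ 0.6066 -0.0432  0.118 ] w 0.0509 q6 0.12
[  240     0   171   413 55817] [328.3 195. ] [ 0.6278 -0.0152  0.024 ]
[    0   228   124   107 10105] [ 61.8 280.4] [ 0.4659 -0.0146  0.024 ]
```

View pics/w12.png

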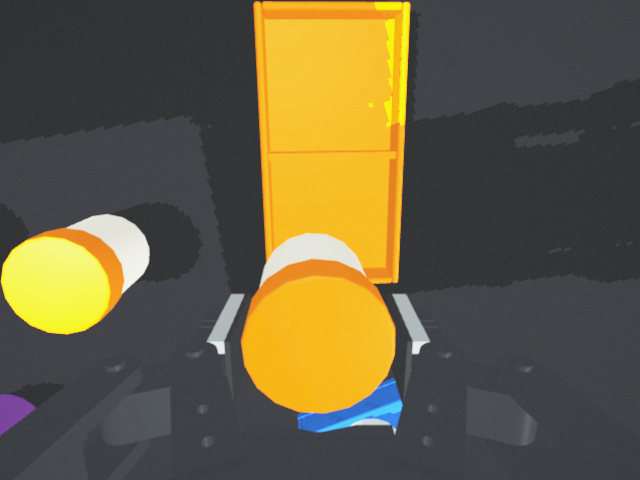

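Jar held at (320,340). Orange tray corners are at (255,2), (410,3) and (398,282), with the cross wall at row 154.

```bash
python3 - <<'E'
from h import *
st=get_state();im=get_image("wrist")
a,b,c=[at(im,p,.0235,st)[:2] for p in[(255,2),(410,3),(398,282)]]
l=(b-c)/np.linalg.norm(b-c);m=(a+c)/2
print(a,b,c,np.linalg.norm(a-b),np.linalg.norm(b-c),"centre",m,"O1",m-.0375*l,"O2",m+.0375*l,"yaw",np.arctan2(l[1],l[0])-np.pi/2)
q=st["ee_rot"];Rt=R.from_quat([q[1],q[2],q[3],q[0]]).as_matrix();print("foot",(st["position"]+Rt[:,2]*.047).round(4))
E
```

```text
[0.6216535  0.08835405] [0.6963749 0.0652706] [ 0.65235356 -0.07969563] 0.078205707980469 0.15150276076589347 centre [0.63700353 0.00432921] O1 [ 0.62610736 -0.03155287] O2 [0.64789971 0.04021128] yaw -0.29481681390957104
foot [ 0.609  -0.0436  0.071 ]
```

Emit:
play_rows([
  {"fingers": 0.6,"dx": 7,"dy": 6,"dz": 0,"turn": 0},
  {"fingers": 0.6,"dx": 6,"dy": 5,"dz": -5,"turn": 0},
  {"fingers": 0.6,"dx": 0,"dy": 0,"dz": -12,"turn": 0},
  {"fingers": 0.6,"dx": 0,"dy": 0,"dz": -12,"turn": 0},
  {"fingers": 0.6,"dx": 0,"dy": 0,"dz": -10,"turn": 0},
  {"fingers": 0.6,"dx": 0,"dy": 0,"dz": -5,"turn": 0},
  {"fingers": 0.6,"dx": 0,"dy": 0,"dz": 0,"turn": 0},
])

```text
clock: 27.97
position: [0.6198, -0.0341, 0.0719]
ee_rot: [-0.001, 0.987, -0.156, 0.027]
contact_force: [0.5, 0.3, -1.5]
width: 0.0511
```

Emit:
play_rows([
  {"fingers": 0.6,"dx": 1,"dy": 2,"dz": -6,"turn": 0},
  {"fingers": 0.6,"dx": 1,"dy": 1,"dz": -6,"turn": 0},
  {"fingers": 0.6,"dx": 0,"dy": 0,"dz": -4,"turn": 0},
  {"fingers": 0.6,"dx": 0,"dy": 0,"dz": -1,"turn": 0},
  {"fingers": 0.6,"dx": 0,"dy": 0,"dz": 0,"turn": 0},
])

```text
clock: 28.38
position: [0.6226, -0.0309, 0.0536]
ee_rot: [-0.001, 0.987, -0.156, 0.028]
contact_force: [-1.5, 0.7, -1.4]
width: 0.0508
```

Emit:
play_rows([
  {"fingers": 0.6,"dx": 0,"dy": 0,"dz": -2,"turn": 0},
  {"fingers": 0.6,"dx": 0,"dy": 0,"dz": 0,"turn": 0},
  {"fingers": -0.3,"dx": 0,"dy": 0,"dz": 0,"turn": 0},
  {"fingers": -0.45,"dx": 0,"dy": 0,"dz": 0,"turn": 0},
  {"fingers": -0.6,"dx": 0,"dy": 0,"dz": 0,"turn": 0},
  {"fingers": -0.7,"dx": 0,"dy": 0,"dz": 0,"turn": 0},
  {"fingers": -0.7,"dx": 0,"dy": 0,"dz": 8,"turn": 0},
  {"fingers": -0.7,"dx": 0,"dy": 0,"dz": 15,"turn": 0},
  {"fingers": -0.7,"dx": 0,"dy": 0,"dz": 25,"turn": 0},
  {"fingers": -1,"dx": 0,"dy": 0,"dz": 25,"turn": 0},
  {"fingers": -1,"dx": 0,"dy": 0,"dz": 10,"turn": 0},
  {"fingers": -1,"dx": -10,"dy": 2,"dz": 0,"turn": 0},
  {"fingers": -1,"dx": -20,"dy": 4,"dz": 0,"turn": 0},
  {"fingers": -1,"dx": -25,"dy": 4,"dz": 0,"turn": 0},
  {"fingers": -1,"dx": -25,"dy": 4,"dz": 0,"turn": 0},
  {"fingers": -1,"dx": -25,"dy": 4,"dz": 0,"turn": 0},
  {"fingers": -1,"dx": -15,"dy": 2,"dz": 0,"turn": 0},
  {"fingers": -1,"dx": -8,"dy": 0,"dz": 0,"turn": 0},
  {"fingers": -1,"dx": 0,"dy": 0,"dz": 0,"turn": 0},
  {"fingers": -1,"dx": 0,"dy": 0,"dz": 0,"turn": 0},
])

```text
clock: 30.05
position: [0.4839, -0.0094, 0.1421]
ee_rot: [-0.001, 0.987, -0.156, 0.029]
contact_force: [-0.1, 0.1, 0.3]
width: 0.0851
```

```bash
python3 w.py orange 0.061 w13
```

```text
tips 0.011
toolx yaw -0.3140982832446172 z [ 0.0585106  -0.00648537 -0.99826572]
[ 0.4839 -0.0094  0.1421] w 0.0851 q6 0.15
[  445     6   167   256 34638] [527.3 129.9] [0.6156 0.0201 0.061 ]
[   0  105   68   90 4639] [ 28.7 147.5] [0.3712 0.0909 0.061 ]
[ 266  208   93   93 6748] [312.3 254.1] [ 0.487  -0.0079  0.061 ]
```

View pics/w13.png

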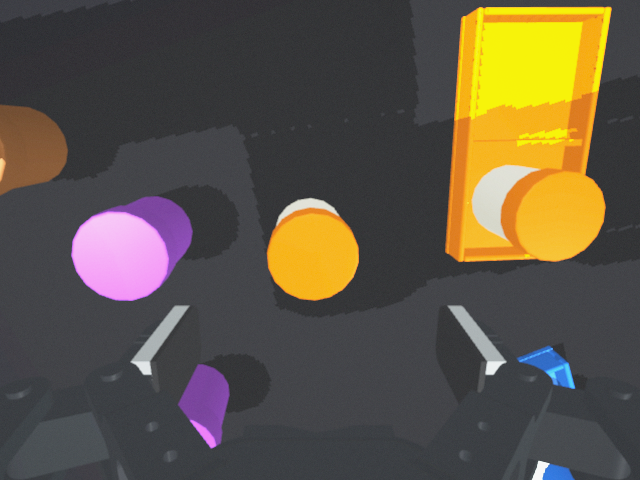

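Jar A's lid is at (313,254), the purple jar at (120,255) is close to the left finger, and the first jar stands in its bay. I'll narrow the jaws a little for clearance.

Emit:
play_rows([
  {"fingers": -0.75,"dx": 2,"dy": 0,"dz": -8,"turn": 0},
  {"fingers": -0.75,"dx": 0,"dy": 0,"dz": -12,"turn": 0},
  {"fingers": -0.75,"dx": 0,"dy": 0,"dz": -12,"turn": 0},
  {"fingers": -0.75,"dx": 0,"dy": 0,"dz": -8,"turn": 0},
  {"fingers": -0.75,"dx": 0,"dy": 0,"dz": 0,"turn": 0},
  {"fingers": -0.75,"dx": 0,"dy": 0,"dz": 0,"turn": 0},
])

```text
clock: 30.6
position: [0.4937, -0.0108, 0.0988]
ee_rot: [-0.001, 0.987, -0.157, 0.032]
contact_force: [1.4, 0.5, 0.1]
width: 0.0746
```

```bash
python3 w.py orange 0.062 w14
```

```text
tips 0.011
toolx yaw -0.3149471196675293 z [ 0.06422274 -0.00739816 -0.99790817]
[ 0.4937 -0.0108  0.0988] w 0.0746 q6 0.15
[  453     0   187   294 46417] [551.6 141.1] [0.6108 0.0186 0.062 ]
[  238   228   114   114 10104] [294.8 285.4] [ 0.4875 -0.0069  0.062 ]
```

Emit:
play_rows([
  {"fingers": -0.75,"dx": -4,"dy": 1,"dz": 0,"turn": 0},
  {"fingers": -0.75,"dx": -3,"dy": 0,"dz": -5,"turn": 0},
  {"fingers": -0.75,"dx": -1,"dy": 0,"dz": -10,"turn": 0},
  {"fingers": -0.75,"dx": 0,"dy": 0,"dz": -10,"turn": 0},
  {"fingers": -0.75,"dx": 0,"dy": 0,"dz": -4,"turn": 0},
  {"fingers": -0.75,"dx": 0,"dy": 0,"dz": 0,"turn": 0},
])

```text
clock: 31.15
position: [0.4866, -0.01, 0.0706]
ee_rot: [-0.001, 0.987, -0.156, 0.035]
contact_force: [0.6, 0.0, -0.2]
width: 0.0747
```

Emit:
play_rows([
  {"fingers": -0.75,"dx": -1,"dy": 0,"dz": -8,"turn": 0},
  {"fingers": -0.75,"dx": -1,"dy": 0,"dz": -8,"turn": 0},
  {"fingers": -0.75,"dx": -1,"dy": 0,"dz": -5,"turn": 0},
  {"fingers": -0.75,"dx": 0,"dy": 0,"dz": -1,"turn": 0},
  {"fingers": -0.5,"dx": 0,"dy": 0,"dz": 0,"turn": 0},
  {"fingers": -0.3,"dx": 0,"dy": 0,"dz": 0,"turn": 0},
  {"fingers": -0.1,"dx": 0,"dy": 0,"dz": 0,"turn": 0},
  {"fingers": 0.3,"dx": 0,"dy": 0,"dz": 0,"turn": 0},
  {"fingers": 0.6,"dx": 0,"dy": 0,"dz": 0,"turn": 0},
  {"fingers": 0.6,"dx": 0,"dy": 0,"dz": 0,"turn": 0},
  {"fingers": 0.6,"dx": 0,"dy": 0,"dz": 0,"turn": 0},
], squeeze=35)

```text
clock: 32.07
position: [0.4843, -0.0101, 0.0483]
ee_rot: [-0.001, 0.987, -0.156, 0.037]
contact_force: [-0.2, -0.3, -0.4]
width: 0.0508
```

Emit:
play_rows([
  {"fingers": 0.6,"dx": 0,"dy": 0,"dz": 6,"turn": 0},
  {"fingers": 0.6,"dx": 0,"dy": 0,"dz": 12,"turn": 0},
  {"fingers": 0.6,"dx": 0,"dy": 0,"dz": 20,"turn": 0},
  {"fingers": 0.6,"dx": 0,"dy": 0,"dz": 20,"turn": 0},
  {"fingers": 0.6,"dx": 0,"dy": 5,"dz": 15,"turn": 0},
  {"fingers": 0.6,"dx": 10,"dy": 12,"dz": 0,"turn": 0},
  {"fingers": 0.6,"dx": 20,"dy": 12,"dz": 0,"turn": 0},
  {"fingers": 0.6,"dx": 22,"dy": 10,"dz": 0,"turn": 0},
  {"fingers": 0.6,"dx": 22,"dy": 5,"dz": 0,"turn": 0},
  {"fingers": 0.6,"dx": 22,"dy": 2,"dz": 0,"turn": 0},
  {"fingers": 0.6,"dx": 22,"dy": 0,"dz": 0,"turn": 0},
  {"fingers": 0.6,"dx": 14,"dy": 0,"dz": 0,"turn": 0},
  {"fingers": 0.6,"dx": 8,"dy": 0,"dz": 0,"turn": 0},
  {"fingers": 0.6,"dx": 0,"dy": 0,"dz": 0,"turn": 0},
  {"fingers": 0.6,"dx": 0,"dy": 0,"dz": 0,"turn": 0},
])

```text
clock: 33.32
position: [0.6266, 0.0393, 0.1299]
ee_rot: [-0.002, 0.987, -0.156, 0.036]
contact_force: [-0.4, -0.4, -1.7]
width: 0.0512
```

```bash
python3 w.py orange 0.024 w15
```

```text
tips 0.011
toolx yaw -0.3149897966894788 z [ 0.07211325 -0.00826584 -0.9973622 ]
[0.6266 0.0393 0.1299] w 0.0512 q6 0.27
[  241   163   161   256 31329] [328.2 291.1] [0.6315 0.006  0.024 ]
```

View pics/w15.png

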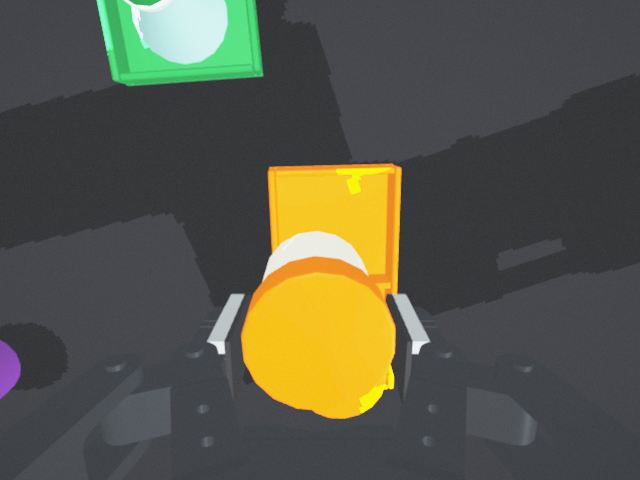

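Jar held at (320,335). The tray's far rim runs from (269,168) to (400,168), in line with the jar, and the flask stands in the green bay at the top left.

Emit:
play_rows([
  {"fingers": 0.6,"dx": 8,"dy": 0,"dz": 0,"turn": 0},
  {"fingers": 0.6,"dx": 7,"dy": 0,"dz": -5,"turn": 0},
  {"fingers": 0.6,"dx": 0,"dy": 0,"dz": -12,"turn": 0},
  {"fingers": 0.6,"dx": 0,"dy": 0,"dz": -14,"turn": 0},
  {"fingers": 0.6,"dx": 0,"dy": 0,"dz": -12,"turn": 0},
  {"fingers": 0.6,"dx": 0,"dy": 0,"dz": -6,"turn": 0},
  {"fingers": 0.6,"dx": 0,"dy": 0,"dz": 0,"turn": 0},
])

```text
clock: 33.95
position: [0.6408, 0.0387, 0.0797]
ee_rot: [-0.002, 0.987, -0.157, 0.037]
contact_force: [-0.1, 0.5, -1.2]
width: 0.0509
```

Emit:
play_rows([
  {"fingers": 0.6,"dx": 1,"dy": 1,"dz": -8,"turn": 0},
  {"fingers": 0.6,"dx": 1,"dy": 0,"dz": -7,"turn": 0},
  {"fingers": 0.6,"dx": 0,"dy": 0,"dz": -5,"turn": 0},
  {"fingers": 0.6,"dx": 0,"dy": 0,"dz": -2,"turn": 0},
  {"fingers": 0.6,"dx": 0,"dy": 0,"dz": 0,"turn": 0},
])

```text
clock: 34.37
position: [0.6437, 0.0398, 0.0565]
ee_rot: [-0.002, 0.987, -0.157, 0.037]
contact_force: [-0.9, 0.3, -0.6]
width: 0.0507
```

Three more millimetres down, then release and back away straight up.

Emit:
play_rows([
  {"fingers": 0.6,"dx": 0,"dy": 0,"dz": -2,"turn": 0},
  {"fingers": 0.6,"dx": 0,"dy": 0,"dz": -1,"turn": 0},
  {"fingers": 0.6,"dx": 0,"dy": 0,"dz": 0,"turn": 0},
  {"fingers": -0.3,"dx": 0,"dy": 0,"dz": 0,"turn": 0},
  {"fingers": -0.45,"dx": 0,"dy": 0,"dz": 0,"turn": 0},
  {"fingers": -0.6,"dx": 0,"dy": 0,"dz": 0,"turn": 0},
  {"fingers": -0.7,"dx": 0,"dy": 0,"dz": 0,"turn": 0},
  {"fingers": -0.7,"dx": 0,"dy": 0,"dz": 8,"turn": 0},
  {"fingers": -0.7,"dx": 0,"dy": 0,"dz": 15,"turn": 0},
  {"fingers": -0.7,"dx": 0,"dy": 0,"dz": 25,"turn": 0},
  {"fingers": -0.7,"dx": 0,"dy": 0,"dz": 30,"turn": 0},
  {"fingers": -0.7,"dx": 0,"dy": 0,"dz": 30,"turn": 0},
  {"fingers": -0.7,"dx": -10,"dy": 0,"dz": 30,"turn": 0},
  {"fingers": -0.7,"dx": -30,"dy": 0,"dz": 20,"turn": 0},
  {"fingers": -0.7,"dx": -40,"dy": 0,"dz": 10,"turn": 0},
  {"fingers": -0.7,"dx": -40,"dy": 0,"dz": 0,"turn": 0},
  {"fingers": -0.7,"dx": -40,"dy": 0,"dz": 0,"turn": 0},
  {"fingers": -0.7,"dx": -40,"dy": 0,"dz": 0,"turn": 0},
  {"fingers": -0.7,"dx": -20,"dy": 0,"dz": 0,"turn": 0},
  {"fingers": -0.7,"dx": 0,"dy": 0,"dz": 0,"turn": 0},
])

```text
clock: 36.03
position: [0.4171, 0.0395, 0.2383]
ee_rot: [-0.002, 0.987, -0.157, 0.046]
contact_force: [0.6, 0.2, -0.8]
width: 0.0726
```

```bash
python3 meas.py; python3 - <<'E'
from h import *
a=get_image("top")["pixels"];b=get_image("side")["pixels"]
cv2.imwrite("pics/fin.png",np.vstack([cv2.resize(a[120:300,60:540],(800,300)),cv2.resize(b[110:440,180:460],(354,300),interpolation=2) if 0 else cv2.resize(b[130:340,180:460],(400,300)).repeat(2,1)[:, ::1][:, :800]])[:,:,::-1])
E
```

```text
tips 0.011
toolx yaw -0.31645805008612454 z [ 0.09094491 -0.0097165  -0.99580852]
blue TRAY top [ 0.601  -0.2412] len 0.162 0.086 yaw long -1.494
blue TRAY side [ 100    0   69   24 1343]
blue side [385 246  42  46 976] [405.4 268.8] [ 0.6045 -0.237   0.0785]
blue TRAY side [ 363  269   84   67 1606]
orange TRAY top [0.6334 0.0047] len 0.16 0.087 yaw long -1.866
orange top [503 260  10   8  67] [507.5 263.1] [ 0.4341 -0.3983  0.058 ]
orange top [525 262  12  11  98] [530.8 267.4] [ 0.4258 -0.4434  0.058 ]
orange top [510 284  11   8  69] [514.9 287.5] [ 0.3874 -0.4112  0.058 ]
orange top [495 304  11   8  69] [500.  307.4] [ 0.3494 -0.3814  0.058 ]
orange top [517 307  13  11 104] [523.3 311.9] [ 0.3407 -0.4261  0.058 ]
orange TRAY side [ 180    0   46  111 2505]
orange TRAY side [ 253    2   56   96 2987]
orange TRAY side [  63   97   40   53 1458]
orange side [ 38 103  31  53 767] [ 54. 129.] [-0.0033  0.7623  0.053 ]
orange side [  0 140  11  25 131] [  3.2 155.7] [-0.1309  0.6296  0.053 ]
orange TRAY side [ 337  191   48   60 1707]
orange side [206 208  25  35 709] [218.7 224.7] [0.3295 0.0748 0.053 ]
orange side [354 342  12  15 150] [359.5 348.9] [ 0.4522 -0.3549  0.053 ]
orange side [298 351  13  15 158] [304.3 357.8] [ 0.3643 -0.3373  0.053 ]
orange side [330 357  12  16 156] [335.4 364.3] [ 0.4039 -0.3679  0.053 ]
orange side [362 364  12  16 154] [367.4 371.3] [ 0.4434 -0.399   0.053 ]
orange side [304 374  12  15 156] [309.5 381.1] [ 0.3551 -0.3815  0.053 ]
green TRAY top [0.6125 0.2245] len 0.161 0.085 yaw long -1.811
green TRAY side [  353     0   287   332 62810]
green TRAY side [ 295  159   40   44 1014]
```

View pics/fin.png

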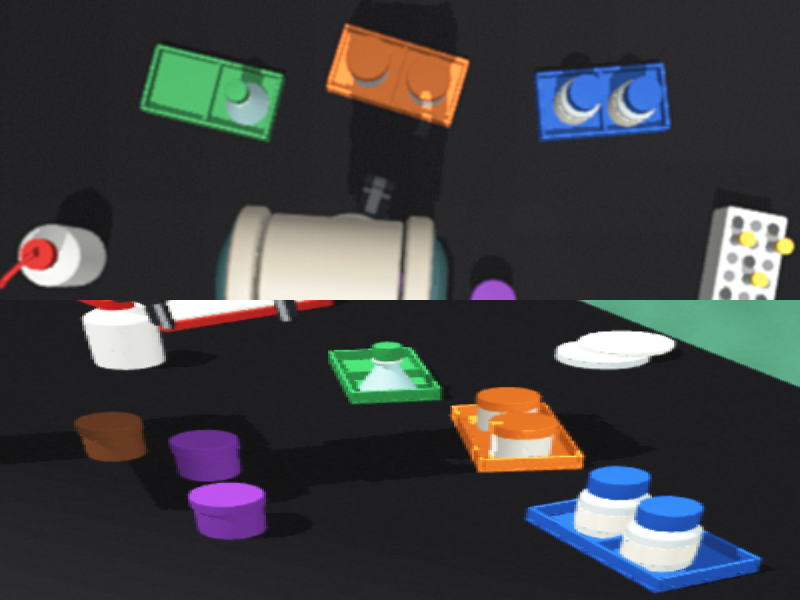

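All five things stand upright in their own bays, the bystanders haven't visibly moved, and the gripper is clear. Handing in.

```bash
python3 - <<'E'
from h import *
im=get_image("side")
for l,n in(("bottle_a",2),("jar_a",5),("flask",1),("tube_rack",1),("wash_bottle",1)):
    for m in masks_of(im,l)[:n]: print(l,round(m["p"],2),np.round(m["xy"]),at(im,m["xy"],.05)[:2].round(3))
print(get_state()["contact_force"].round(1)); print(sign_off())
E
```

```text
bottle_a 0.77 [390. 273.] [ 0.592 -0.209]
bottle_a 0.69 [333. 392.] [ 0.381 -0.41 ]
jar_a 0.95 [355. 202.] [0.643 0.043]
jar_a 0.81 [219. 224.] [0.332 0.082]
jar_a 0.72 [253. 238.] [0.383 0.002]
jar_a 0.64 [260. 275.] [ 0.362 -0.117]
jar_a 0.6 [361. 225.] [ 0.613 -0.045]
flask 0.17 [336. 389.] [ 0.387 -0.408]
tube_rack 0.95 [335. 389.] [ 0.385 -0.407]
wash_bottle 0.55 [220. 157.] [0.411 0.392]
[-0.4 -0.   0. ]
the job is handed in; nothing more can be done
None
```

All five things are put away and the job is handed in, at about 36 s of the 128 s allowed. The flask is in a bay of the green tray, the two blue-capped bottles are in the blue tray and the two orange-lidded jars are in the orange tray. Each has a bay of its own and was lowered to within about a millimetre or two of the floor before release.

**Last checks:**
- **Pictures:** the final top and side pictures showed all five upright and the gripper clear of everything. The purple and brown jars were left alone.
- **Bystanders:** I judged the tube rack and wash bottle unmoved by eye. The network put the wash bottle 6 to 20 mm from its first side-view reading, which fits its uncertainty but is not proof. For the rack there was no earlier side-view reading; the last one is within about 20 mm of the first top-view one.
- **Numbers:** the network's position checks matched one bottle and both jars in their bays, to within about 20 mm.

**What disagreed or was left over:**
- In that last check the network took the tube rack for both the second bottle and the flask. Those two rest on the picture and on the arm's position at release, not on a separate measurement.
- The tool slowly leaned, up to about 0.07 rad when I set down the last jar and 0.09 rad by the end. In the final picture that jar stands level.

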